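# Charge the vibratory polisher with copper lid knobs

## Robot

A 6-joint arm with a two-finger parallel gripper is mounted at the origin on the work surface. World frame = base frame: x ahead of the robot, y to its left, z up, the work surface at z = 0. Lengths are in m, angles in rad, forces in N, time in s.
With the tool pointing down it reaches from about 0.275 to 1 m from the base axis. Payload 8.4 kg.
Tool frame: the origin (TCP) lies at the centre of the arm's flange, where the gripper is bolted on; the fingertips stand 173 mm ahead of it and the grasp point (between the pads) lies 155 mm ahead of it (manip.nose_length is the distance from the TCP to the fingertips, in m); z points along the fingers, y is the line along which they close (so a half turn about z gives the same grasp; the last joint's range is limited). The gripper opens to 85 mm and grips with 20 to 120 N. Pads are 22 mm wide; open, the fingers measure 114 mm over their backs; the gripper's body (76 mm by 85 mm) begins 54 mm behind the grasp point. The pads swing forward as they close: fully open they stand 13 mm farther back than shut.
Start: joints at [1.13, 0.353, 1.633, -0, 1.155, -0.002], TCP at [0.266, 0.566, 0.405] pointing down, gripper open.
Joint ranges: [-2.63, 2.63], [-0.92, 2.1], [0.06, 2.66], [-1.3, 4.44], [0, 2.69], [-3.02, 3.02]. Speed limits (rad/s): [2.22, 2.22, 2.79, 3.14, 3.14, 3.14].

## Interface

Orientations are given as [roll, pitch, yaw] about the fixed x, y, z axes, in that order (R = Rz(yaw) Ry(pitch) Rx(roll)).
In Python, from bench import manip gives the robot as it stands. The module is installed in compiled form; this text tells all that it offers.
- The arm moves only by the shell command python3 -m pendant 'ROWS' [OPENING] [FORCE]. ROWS is JSON, a list of rows, each a list of 6 numbers: the shift along the tool's x, y, z in mm, then the turn, a rotation vector about the tool's x, y, z in degrees. A call has 1 to 8 rows; each row is the pose to reach, as a shift and turn from the pose commanded when the call began, along the tool's axes at that moment; what a row does not reach only later rows make up. A row lasts 1/8 s, in which the tool goes at most 62.5 mm and 10.7 degrees, less where a joint would pass 70% of its speed; a pose out of reach is approached as far as the arm can. A call with a gripper value outside its range is refused whole. OPENING is the opening, from -1 (shut) to 1 (fully open), set as the call begins (- or left out, the last holds). The fingers move at their own pace and stop on an object; FORCE is the grip in N (left out, the last holds). Time passes only in rows, so rows that repeat a pose let the fingers close. It gives the time, the measured TCP pose, the force, the opening and the grip force at its end, in the units of the state.
- manip.get_state(): the state, without advancing time (a new reading comes with each control period).
- manip.camera(name): name is "side" or "top"; returns (picture, depth): 480x640x3 uint8, red, green, blue; 480x640 float32, m along the optical axis (not along the pixel's ray), 0 where there is no reading.
- manip.camera_info(name): a dict with "mtx" (3x3 intrinsics, pixels), "k1" (the pictures are not rectified: a ray, as slopes to the right and down, at radius r is drawn at 1 + k1 r^2 times it, then the intrinsics apply), "xyz" and "orientation" of the camera in the world. Camera axes: x right, y down, z forward; pixel columns grow to the right and rows downward; lengths in m; the calibration is good to about 2 mm. A picture is of the moment at which its call begins. camera_info takes no time and is no camera call.
- manip.job_done(): hands the job in; it is judged then, once.
The state is a dict: "time": time; "joint_pos": joint angles; "qvel": joint speeds; "tau": joint torques, N m; "position": TCP position; "eef_rot": TCP orientation; "contact_force": force on the tool from outside, world axes, zero at the start; "torque": the same for the moment, N m; "gripper_width": finger opening in m; "grasp_force": force on a finger pad.
Only numpy, scipy, OpenCV 4.12 (cv2) and the standard library are available. Lean on these libraries where they do the work, as an engineer would, in place of code of your own. Each camera call takes 0.05 s, during which the arm holds its last target. There are 200 camera calls.

## Task

Load the polisher: using the scoop, and never your fingers, move all the copper lid knobs lying in the wooden tray into the polisher's steel bowl. Then stand the scoop back in the middle of its rubber mat and set the lid level on the bowl, plug down inside the rim; only then press the start button fully down and let it spring back. Leave the kettle, the cup and the jar alone.

Things in the scene. Friction and masses are not known exactly. Their poses are not given: they have to be found in the camera images.
- tray: open wooden tray fixed to the bench, 310 (x) x 160 (y) x 50 mm, walls and floor 5 mm thick. Its -x end, near the robot, slopes inside: a 45 degree ramp across the tray from the floor at x = -110 mm up to 40 mm above it at x = -150 mm. Flat inner floor x -110 to 150, y -75 to 75 mm. Knobs start at its -x end; x > 5 mm is empty, room to set the scoop down. Origin: centre of the underside
- mat: black rubber mat fixed to the bench, 180 (x) x 130 (y) x 3 mm; origin at the centre of its underside; the scoop's place, where it stands at the start
- scoop: loose aluminium scoop, 250 g; flat bottom 115 (x) x 88 (y) x 2 mm, open mouth at its -x end, back wall at +x 44 mm high, side walls 36 mm high, 82 mm apart. Wooden handle bar across its middle: 88 mm along y, 18 mm thick along x, 74 to 110 mm above the underside; grip it from above, fingers closing along the scoop's x. Origin: centre of the underside
- piece0: copper kettle-lid knob, a plump, almost round piece 36 mm in diameter, 31 mm high, rounded under down to a flat 12 mm foot, 60 g, loose; origin at the centre of its foot. Five to eight of the eight are present
- piece1: copper kettle-lid knob, a plump, almost round piece 36 mm in diameter, 31 mm high, rounded under down to a flat 12 mm foot, 60 g, loose; origin at the centre of its foot. Five to eight of the eight are present
- piece2: copper kettle-lid knob, a plump, almost round piece 36 mm in diameter, 31 mm high, rounded under down to a flat 12 mm foot, 60 g, loose; origin at the centre of its foot. Five to eight of the eight are present
- piece3: copper kettle-lid knob, a plump, almost round piece 36 mm in diameter, 31 mm high, rounded under down to a flat 12 mm foot, 60 g, loose; origin at the centre of its foot. Five to eight of the eight are present
- piece4: copper kettle-lid knob, a plump, almost round piece 36 mm in diameter, 31 mm high, rounded under down to a flat 12 mm foot, 60 g, loose; origin at the centre of its foot. Five to eight of the eight are present
- piece5: copper kettle-lid knob, a plump, almost round piece 36 mm in diameter, 31 mm high, rounded under down to a flat 12 mm foot, 60 g, loose; origin at the centre of its foot. Five to eight of the eight are present
- piece6: copper kettle-lid knob, a plump, almost round piece 36 mm in diameter, 31 mm high, rounded under down to a flat 12 mm foot, 60 g, loose; origin at the centre of its foot. Five to eight of the eight are present
- piece7: copper kettle-lid knob, a plump, almost round piece 36 mm in diameter, 31 mm high, rounded under down to a flat 12 mm foot, 60 g, loose; origin at the centre of its foot. Five to eight of the eight are present
- polisher: bench-top vibratory polisher, fixed: grey base 170 x 170 x 45 mm with an open round steel bowl on its middle, and a grey control box 75 x 75 x 60 mm centred at (-45, -125) mm of its frame that carries the start button; origin at the centre of the base's underside, z up
- bowl_rim (a point): centre of the bowl's mouth, level with the rim, 120 mm above the bench; the bowl is 140 mm across outside and 130 mm inside at the rim, its inner floor about 69 mm below the rim
- lid: loose steel bowl lid, 220 g: a plug 116 mm across, 8 mm high (goes inside the rim), above it a flange 148 mm across, 5 mm thick (rests on the rim), then a black cylindrical grip 26 mm across, 13 to 49 mm above the underside. Origin: centre of the plug's underside, z up; 8 mm below the rim when seated. It starts plug down on the bench
- start (a joint): start button on the polisher's control box: travel 0 (released) to 0.006 m (fully down), pressed straight down, springs back; fully down takes 5 N
- start_top (a point): centre of the start button's top face, 34 mm across
- kettle: copper kettle about 125 mm across, 110 mm high, with spout and side handle; bystander, origin at the centre of its underside
- cup: copper cup 72 mm across, 60 mm high; bystander, origin at the centre of its underside
- jar: amber glass jar 68 mm across, 85 mm high; bystander, origin at the centre of its underside

How it is judged:
By the outcome, as a careful person would: the job done as asked, in the order asked, and still so for the second after the job is handed in, with the robot touching nothing.
Of piece0, piece1, piece2, piece3, piece4, piece5, piece6, piece7 only 5 to 8 are there at a start; the rules pass over those that are not, and their reading is None.
At some moment in a run one of scoop, lid may be knocked a few centimetres aside while the robot is not near it.
It also fails if it takes over 210 s, if anything falls off the work surface, if the arm or the gripper's body presses on something with over 40 N, if the wrist force passes 120 N, or if a joint passes its speed limit or range.

## Working session

There is one attempt and no reset: what is moved stays moved. The work goes in short steps, Python scripts to look and compute and a shell command to move; the robot and the scene stay as the last step left them, time stands still between calls to the robot, and variables do not carry over. Pictures are saved under pics/ and viewed, at most 14 in all, crops included, and the job is handed in when it is done.

```bash
mkdir -p pics; ls
python3 - <<'E'
from bench import manip
import cv2
for n in("top","side"):
    p,d=manip.camera(n); cv2.imwrite(f"pics/{n}0.png",p[:,:,::-1]); print(manip.camera_info(n))
s=manip.get_state(); print({k:s[k] for k in("time","position","eef_rot","contact_force","gripper_width")})
E
```

```text
pics
{'mtx': array([[455.19852311,   0.        , 320.08252674],
       [  0.        , 455.19852311, 227.39680091],
       [  0.        ,   0.        ,   1.        ]]), 'k1': -0.02902811354481405, 'xyz': array([ 0.529155  , -0.01752123,  1.04131211]), 'orientation': array([-3.03920711, -0.01809969, -1.59513523])}
{'mtx': array([[535.36095892,   0.        , 318.92563305],
       [  0.        , 535.36095892, 238.750194  ],
       [  0.        ,   0.        ,   1.        ]]), 'k1': -0.008798355403023825, 'xyz': array([-0.00870154, -0.64117852,  0.65629145]), 'orientation': array([-2.13270784,  0.01625735, -0.77404026])}
{'time': 0.1, 'position': array([0.26545328, 0.5655878 , 0.40403226]), 'eef_rot': array([-3.14035814e+00,  1.92376110e-05,  2.70274760e+00]), 'contact_force': array([ 0.59130386, -0.2066961 ,  1.53163559]), 'gripper_width': 0.08553863369638644}
```

View pics/top0.png

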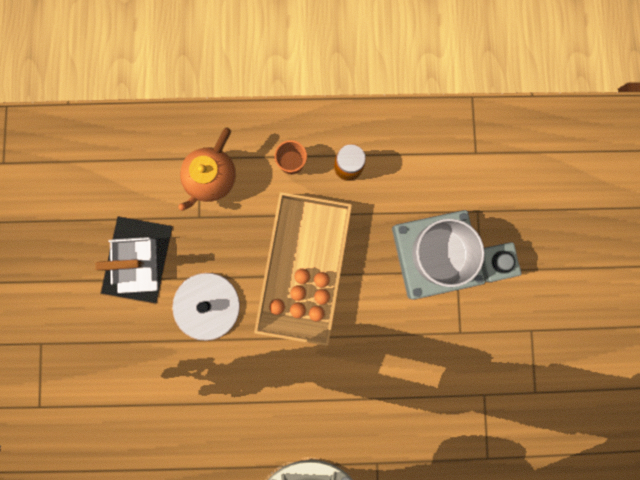

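View pics/side0.png

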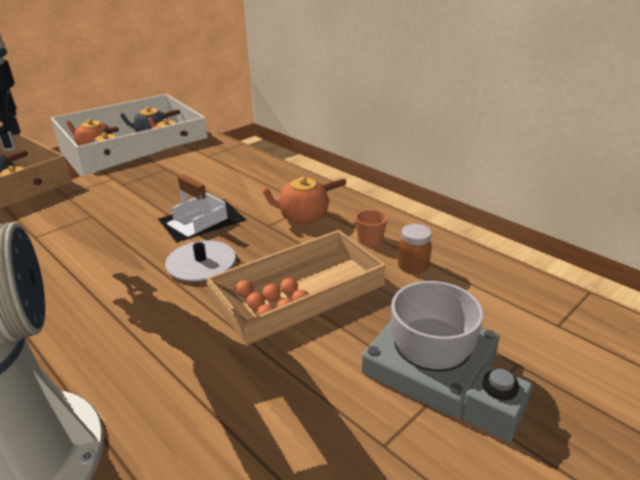

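The top view shows the scoop on its mat at (133,265), the lid at (206,307), the tray at (305,268) with 7 knobs at its lower end, the bowl at (450,253) and the button at (503,261). The kettle, cup and jar stand along the far side.

```bash
cat > h.py <<'E'
from bench import manip
import numpy as np, cv2
from scipy.spatial.transform import Rotation as R
np.set_printoptions(precision=4,suppress=True)
def cam(n):
    c=manip.camera_info(n); return c,R.from_euler('xyz',c['orientation']).as_matrix()
def rays(n,uv):
    c,M=cam(n); uv=np.atleast_2d(np.array(uv,float))
    q=cv2.undistortPoints(uv[:,None],c['mtx'],np.array([c['k1'],0,0,0.]))[:,0]
    return c['xyz'],np.c_[q,np.ones(len(q))],M
def onz(n,uv,z):
    o,q,M=rays(n,uv); d=q@M.T; return o+d*((z-o[2])/d[:,2])[:,None]
def withd(n,uv,dep):
    o,q,M=rays(n,uv); uv=np.atleast_2d(uv).astype(int)
    return o+(q*dep[uv[:,1],uv[:,0]][:,None])@M.T
def proj(n,P):
    c,M=cam(n); P=np.atleast_2d(P)
    return cv2.projectPoints((P-c['xyz'])@M,np.zeros(3),np.zeros(3),c['mtx'],np.array([c['k1'],0,0,0.]))[0][:,0]
def cloud(n,dep):
    v,u=np.mgrid[0:480,0:640]; return withd(n,np.c_[u.ravel(),v.ravel()],dep).reshape(480,640,3)
def snap(n,f,x0,y0,x1,y1,s):
    p,d=manip.camera(n); cv2.imwrite('pics/'+f,cv2.resize(p[y0:y1,x0:x1,::-1],None,fx=s,fy=s,interpolation=cv2.INTER_CUBIC)); return p,d
def st():
    s=manip.get_state(); print('t',round(s['time'],2),'p',s['position'],'rpy',s['eef_rot'],'F',s['contact_force'],'T',s['torque'],'w',round(s['gripper_width'],4),'g',s['grasp_force']); return s
E
python3 - <<'E'
from h import *
p=cv2.imread('pics/top0.png')
a=cv2.resize(p[190:350,90:360],(800,474),interpolation=cv2.INTER_CUBIC); cv2.imwrite('pics/c1.png',a)
_,d=manip.camera('top'); np.save('d0.npy',d)
C=cloud('top',d)
def stats(x0,y0,x1,y1,zl,zh):
    c=C[y0:y1,x0:x1].reshape(-1,3); c=c[(c[:,2]>zl)&(c[:,2]<zh)]; return len(c),np.median(c,0),c
from cv2 import minAreaRect
for nm,b in dict(tray=(245,180,365,355,.042,.06),lid_fl=(165,265,250,350,.008,.02),lidgrip=(190,290,225,320,.04,.06),rim=(400,205,495,295,.112,.128),btn=(485,245,520,280,.06,.09),bar=(90,240,160,290,.1,.125),base=(385,205,495,305,.038,.05),scbottom=(105,230,165,300,.03,.05)).items():
    n,m,c=stats(*b); r=minAreaRect(c[:,:2].astype(np.float32)*1000); print(nm,n,m,'rect',np.round(r[0],1),np.round(r[1],1),round(r[2],1))
E
```

```text
tray 1168 [0.5237 0.0091 0.0483] rect [543.7   0.4] [160.5 312.3] 78.9
lid_fl 3236 [0.4641 0.2197 0.0117] rect [463.9 220.6] [146.1 145.4] 43.7
lidgrip 121 [0.4641 0.2201 0.0474] rect [463.5 221. ] [24.2 24.9] 23.3
rim 592 [ 0.5671 -0.3071  0.1179] rect [ 566.7 -300. ] [139.6 137.3] 88.1
btn 518 [ 0.5447 -0.4268  0.0714] rect [ 543.5 -431.5] [67.4 68. ] 7.4
bar 403 [0.5572 0.3784 0.1112] rect [557.5 380. ] [18.2 87.8] 2.4
base 3363 [ 0.5612 -0.2793  0.045 ] rect [ 568.7 -311.6] [170.1 195.1] 10.5
scbottom 293 [0.5881 0.3677 0.0377] rect [568.1 380.3] [94.7 88.8] 2.1
```

View pics/c1.png

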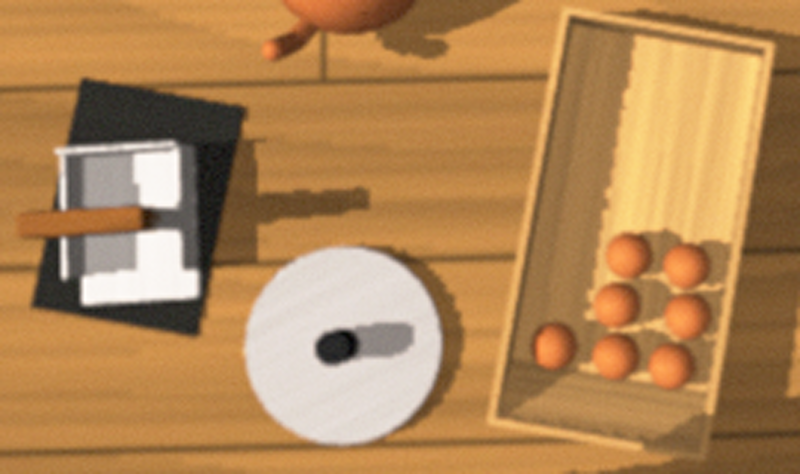

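```bash
cat >> h.py <<'E'
TR=np.array([.5437,.0004]); TY=np.radians(-11.1)
def totray(P): c,s=np.cos(TY),np.sin(TY); return (np.atleast_2d(P)[:,:2]-TR)@np.array([[c,-s],[s,c]])
# scoop pose -> tool pose. psi yaw, th = mouth-up pitch (rad); org = scoop origin; grasp point GZ above underside
GZ=.092
def scoopR(psi,th): return R.from_euler('zy',[0,0]).from_euler('ZY',[psi,th])   # +rot about y lifts -x end
def tool(org,psi,th=0,dz=0):
    S=scoopR(psi,th); T=S*R.from_euler('ZYX',[np.pi/2,0,np.pi])
    g=np.asarray(org)+S.apply([0,0,GZ+dz]); return g-T.apply([0,0,.155]),T
def row(p,T,base=None):
    s=manip.get_state(); p0,T0=base or (s['position'],R.from_euler('xyz',s['eef_rot']))
    return np.round(np.r_[T0.inv().apply(p-p0)*1000,np.degrees((T0.inv()*T).as_rotvec())],1).tolist()
def trayorg(x,y,z): c,s=np.cos(TY),np.sin(TY); return np.array([TR[0]+c*x-s*y,TR[1]+s*x+c*y,z])
E
python3 - <<'E'
from h import *
o=np.array([90,190]); k=2.963
f=lambda L:np.array(L)/k+o
kn=f([(628,256),(686,266),(617,304),(686,316),(553,346),(614,356),(671,366)])
print('knobs tray mm',totray(onz('top',kn,.022))*1000)
m=onz('top',f([(83,80),(245,108),(198,335),(33,305)]),.003); print('mat',m,m.mean(0), np.degrees(np.arctan2(*(m[0]-m[3])[1::-1])))
st()
p,T=tool([.5575,.380,.003],np.radians(2.4),dz=.12); print('above',row(p,T),p)
E
```

```text
knobs tray mm [[-19.4315   0.3848]
 [-19.4514 -43.8329]
 [-56.0443   2.337 ]
 [-56.1455 -50.0974]
 [-94.6982  44.0012]
 [-94.3238  -2.1144]
 [-94.471  -45.2862]]
mat [[0.6697 0.4239 0.003 ]
 [0.6451 0.2982 0.003 ]
 [0.4725 0.3327 0.003 ]
 [0.4978 0.4588 0.003 ]] [0.5713 0.3784 0.003 ] -11.474976789126655
t 0.15 p [0.2655 0.5656 0.4041] rpy [-3.1406  0.      2.7028] F [-0.1583 -0.202  -0.0556] T [-0.0119  0.0022 -0.0177] w 0.0853 g 0.0
above [-343.2, -44.0, 34.2, -0.1, 0.0, 62.5] [0.5575 0.38   0.37  ]
```

```bash
r='[-343,-44,34,0,0,62.5]'; python3 -m pendant "[[-343,-44,34,0,0,62.5],[-343,-44,34,0,0,62.5],[-343,-44,34,0,0,62.5],[-343,-44,34,0,0,62.5],[-343,-44,34,0,0,62.5],[-343,-44,34,0,0,62.5],[-343,-44,34,0,0,62.5],[-343,-44,34,0,0,62.5]]" 1
python3 - <<'E'
from h import *
p,d=manip.camera('top'); C=cloud('top',d)
p,T=tool([.5575,.380,.003],np.radians(2.4)); print(row(p,T),p); st()
c=C[230:300,95:170].reshape(-1,3); c=c[(c[:,2]>.032)&(c[:,2]<.05)]; print(len(c),cv2.minAreaRect(c[:,:2].astype(np.float32)*1000))
E
```

```text
time: 1.15
position: [0.5569, 0.3804, 0.3703]
eef_rot: [-3.141, 0.0, 1.614]
contact_force: [-0.0, 0.9, 0.5]
gripper_width: 0.0853
grasp_force: 0.0
[-0.9, 1.0, 120.6, -0.0, 0.0, 0.1] [0.5575 0.38   0.25  ]
t 1.2 p [0.5565 0.3808 0.3706] rpy [-3.1409  0.      1.6142] F [-0.6541  0.0676 -0.1223] T [ 0.0073  0.0192 -0.0352] w 0.0857 g 0.0
266 ((568.3410034179688, 380.29132080078125), (94.62162780761719, 89.45745086669922), 1.7370355129241943)
```

```bash
python3 -m pendant "[[0,0,40,0,0,0],[0,0,80,0,0,0],[0,0,105,0,0,0],[0,0,119,0,0,0],[0,0,119,0,0,0]]" 1 && python3 -m pendant "[[0,0,0,0,0,0],[0,0,0,0,0,0],[0,0,0,0,0,0],[0,0,0,0,0,0],[0,0,0,0,0,0],[0,0,0,0,0,0],[0,0,0,0,0,0],[0,0,0,0,0,0]]" -1 100
```

```text
time: 1.82
position: [0.5566, 0.3807, 0.2512]
eef_rot: [-3.14, 0.001, 1.613]
contact_force: [-0.2, -0.2, -0.2]
gripper_width: 0.0852
grasp_force: 0.0
time: 2.82
position: [0.5576, 0.3803, 0.2522]
eef_rot: [3.141, -0.0, 1.612]
contact_force: [0.1, 0.2, 5.6]
gripper_width: 0.0169
grasp_force: 97.7
```

```bash
sed -i 's/^GZ=.*/GZ=.0932/' h.py; python3 -m pendant "[[0,0,-50,0,0,0],[0,0,-100,0,0,0],[0,0,-140,0,0,0],[0,0,-140,0,0,0]]"
python3 - <<'E'
from h import *
st()
p,T=tool(trayorg(.085,-.022,.143),TY); print(row(p,T),p)
B=(p,T); print(row(*tool(trayorg(.085,-.022,.006),TY),B))
E
```

```text
time: 3.32
position: [0.5579, 0.3807, 0.395]
eef_rot: [3.137, -0.003, 1.612]
contact_force: [-0.2, 0.6, -2.1]
gripper_width: 0.0169
grasp_force: 98.5
t 3.33 p [0.5579 0.3807 0.395 ] rpy [ 3.1369 -0.0029  1.612 ] F [-0.1651  0.615  -2.1063] T [-0.0127  0.0215  0.0002] w 0.0169 g 98.52137446403503
[-420.6, 47.6, 2.7, 0.2, -0.2, 13.5] [ 0.6229 -0.0376  0.3912]
[0.0, -0.0, 137.0, 0.0, 0.0, 0.0]
```

```bash
python3 -m pendant "[[-420,48,0,0,0,13.5],[-420,48,0,0,0,13.5],[-420,48,0,0,0,13.5],[-420,48,0,0,0,13.5],[-420,48,0,0,0,13.5],[-420,48,0,0,0,13.5],[-420,48,0,0,0,13.5],[-420,48,0,0,0,13.5]]"
python3 - <<'E'
from h import *
st(); p,d=snap('top','a1.png',240,180,380,350,4.0)
print(row(*tool(trayorg(.085,-.022,.006),TY)))
E
```

```text
time: 4.32
position: [0.6222, -0.0406, 0.3895]
eef_rot: [-3.139, 0.001, 1.372]
contact_force: [-0.2, 0.8, -2.3]
gripper_width: 0.0167
grasp_force: 98.4
t 4.33 p [ 0.6222 -0.0406  0.3895] rpy [-3.1388  0.0011  1.3725] F [-0.2358  0.7749 -2.262 ] T [0.058  0.0046 0.0095] w 0.0167 g 98.42490077018738
[1.5, 1.0, 135.4, -0.2, 0.0, -0.2]
```

View pics/a1.png

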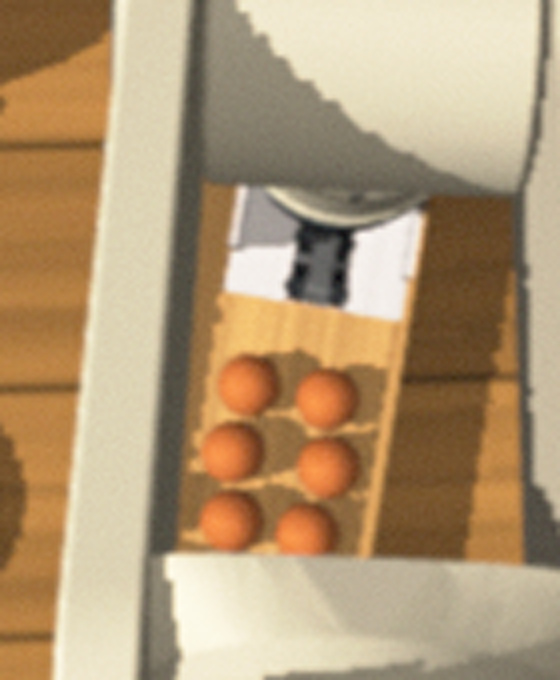

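The scoop hangs over the tray, its mouth edge from (228,290) to (403,320) facing the six knobs. Lowering now.

```bash
python3 -m pendant "[[1,1,50,0,0,0],[1,1,100,0,0,0],[1,1,125,0,0,0],[1,1,131,0,0,0],[1,1,134,0,0,0],[1,1,134,0,0,0]]"; python3 -m pendant "[[0,0,1,0,0,0],[0,0,1,0,0,0]]"
python3 - <<'E'
from h import *
st(); print(row(*tool(trayorg(.085,-.022,.005),TY)))
E
```

```text
time: 5.12
position: [0.6242, -0.0363, 0.2587]
eef_rot: [3.14, -0.0, 1.377]
contact_force: [-0.1, 0.2, -1.6]
gripper_width: 0.0169
grasp_force: 98.2
time: 5.38
position: [0.6239, -0.0367, 0.2573]
eef_rot: [3.141, -0.0, 1.376]
contact_force: [0.2, -0.0, -2.0]
gripper_width: 0.0169
grasp_force: 98.2
t 5.38 p [ 0.6239 -0.0367  0.2573] rpy [ 3.1406 -0.0001  1.3762] F [ 0.2226 -0.0148 -1.9518] T [ 0.0331  0.011  -0.0267] w 0.0169 g 98.20338249206543
[-1.1, -0.9, 4.1, 0.1, -0.0, -0.0]
```

```bash
for i in 1; do python3 -m pendant "[[0,0,1.5,0,0,0],[0,0,1.5,0,0,0]]"; python3 -m pendant "[[0,0,1.3,0,0,0],[0,0,1.3,0,0,0]]";python3 -m pendant "[[0,0,1,0,0,0],[0,0,1,0,0,0]]"; done | grep -E "posi|force"
```

```text
position: [0.6237, -0.0367, 0.2551]
contact_force: [0.9, -0.2, -1.0]
grasp_force: 98.2
position: [0.6239, -0.0367, 0.2542]
contact_force: [0.2, -0.3, 1.6]
grasp_force: 98.8
position: [0.624, -0.0367, 0.2542]
contact_force: [-2.6, -0.5, 11.9]
grasp_force: 100.4
```

```bash
(python3 -m pendant "[[0,-10,-0.5,0,0,0],[0,-20,-0.5,0,0,0],[0,-30,-0.5,0,0,0],[0,-40,-0.5,0,0,0],[0,-50,-0.5,0,0,0],[0,-60,-0.5,0,0,0],[0,-70,-0.5,0,0,0],[0,-80,-0.5,0,0,0]]"; python3 -m pendant "[[0,-7,0,0,0,0],[0,-14,0,0,0,0],[0,-21,0,0,0,0],[0,-28,0,0,0,0],[0,-35,0,0,0,0],[0,-35,0,0,0,0]]" )| grep -E "posi|force"
python3 - <<'E'
from h import *
s=st(); print(row(*tool(trayorg(-.0505,-.022,.005),TY)))
p,d=snap('top','a2.png',240,180,380,350,4.0)
p,d=snap('side','a2s.png',180,220,400,360,3.6)
E
```

```text
position: [0.5461, -0.0211, 0.2545]
contact_force: [4.8, 0.1, 5.3]
grasp_force: 99.6
position: [0.5116, -0.0144, 0.2544]
contact_force: [3.9, -0.3, 7.1]
grasp_force: 99.6
t 7.88 p [ 0.5116 -0.0144  0.2544] rpy [ 3.1376 -0.0006  1.3765] F [ 3.9232 -0.3329  7.0585] T [-0.0544 -0.4189 -0.0019] w 0.0169 g 99.57087278366089
[-1.4, -21.8, 1.1, 0.2, -0.0, -0.0]
```

View pics/a2s.png

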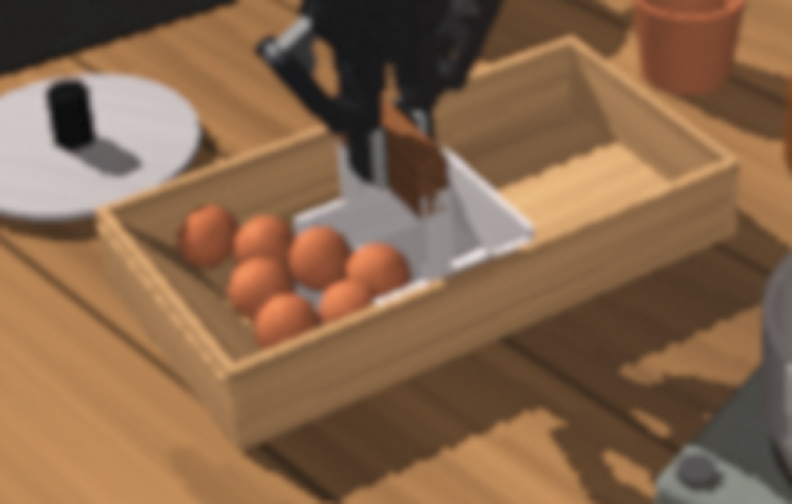

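The side view shows four knobs just ahead of the mouth lip around (262,240)–(285,318), two at (318,257) and (377,268) inside, and the stray one at (208,236). I'll keep pushing to the ramp.

```bash
(python3 -m pendant "[[-0.5,-4,0,0,0,0],[-0.5,-8,0,0,0,0],[-1,-12,0,0,0,0],[-1,-15,0,0,0,0],[-1,-18,0,0,0,0],[-1,-20.5,0,0,0,0],[-1,-20.5,0,0,0,0]]" )| grep -E "posi|force"
python3 - <<'E'
from h import *
s=st(); print(row(*tool(trayorg(-.0505,-.022,.005),TY)))
B=tool(trayorg(-.0505,-.022,.005),TY)
for th in (3,6,9,12,15,18):
    t=np.radians(th); h=.115*np.sin(t); xl=-.108-h; xo=xl+.0575*np.cos(t); print(th,row(*tool(trayorg(xo,-.022,.005+h/2),TY,t),B))
snap('side','a3s.png',180,220,400,360,3.6)
E
```

```text
position: [0.492, -0.0118, 0.2546]
contact_force: [5.4, -4.6, 5.4]
grasp_force: 99.6
t 8.85 p [ 0.492  -0.0118  0.2546] rpy [ 3.1358 -0.0003  1.3767] F [ 5.4441 -4.6245  5.4445] T [-0.7238 -0.9152  0.0667] w 0.0165 g 99.56907033920288
[-0.1, -2.1, 1.3, 0.3, -0.0, -0.0]
3 [-0.0, 6.9, -2.7, 3.0, -0.0, 0.0]
6 [-0.0, 13.6, -4.7, 6.0, -0.0, 0.0]
9 [-0.0, 20.1, -5.9, 9.0, -0.0, -0.0]
12 [-0.0, 26.4, -6.5, 12.0, -0.0, -0.0]
15 [0.0, 32.5, -6.4, 15.0, 0.0, -0.0]
18 [-0.0, 38.3, -5.6, 18.0, 0.0, 0.0]
```

View pics/a3s.png

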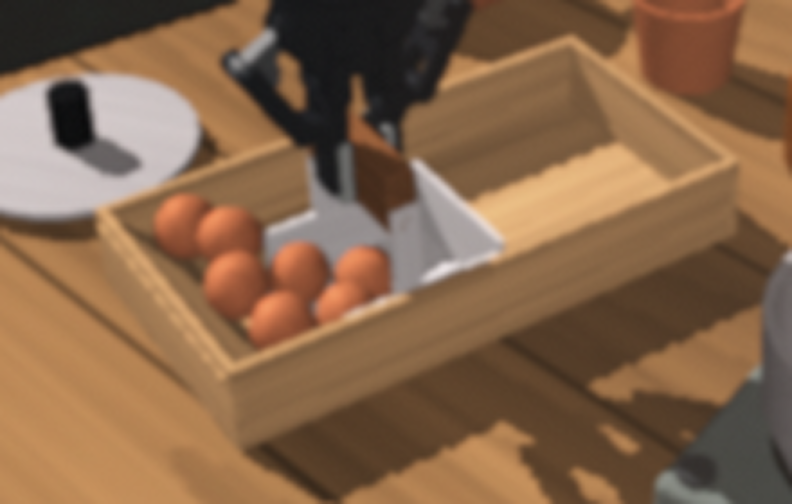

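```bash
(python3 -m pendant "[[0,3.5,-1.4,1.5,0,0],[0,6.9,-2.7,3,0,0],[0,10.2,-3.7,4.5,0,0],[0,13.6,-4.7,6,0,0],[0,16.8,-5.3,7.5,0,0],[0,20,-5.9,9,0,0],[0,20,-5.9,9,0,0]]" )| grep -E "posi|force"
python3 - <<'E'
from h import *
s=st(); 
for th in (9,12,15,18,22):
    t=np.radians(th); h=.115*np.sin(t); xl=-.106-h; xo=xl+.0575*np.cos(t); print(th,row(*tool(trayorg(xo,-.022,.006+h/2),TY,t)))
snap('side','a4s.png',180,220,400,360,3.6)
E
```

```text
position: [0.5108, -0.0153, 0.2596]
contact_force: [2.8, -1.0, 7.2]
grasp_force: 99.5
t 9.78 p [ 0.5108 -0.0153  0.2596] rpy [-2.984  -0.0002  1.3762] F [ 2.7938 -1.041   7.2075] T [-0.3334 -1.258   0.0139] w 0.0169 g 99.45866703987122
9 [-0.3, 0.8, -0.7, -0.0, -0.0, -0.0]
12 [-0.2, 7.0, -2.3, 3.0, -0.0, -0.0]
15 [-0.2, 13.0, -3.1, 6.0, -0.0, -0.0]
18 [-0.2, 18.9, -3.2, 9.0, -0.0, -0.0]
22 [-0.2, 26.5, -2.3, 13.0, -0.0, -0.0]
```

View pics/a4s.png

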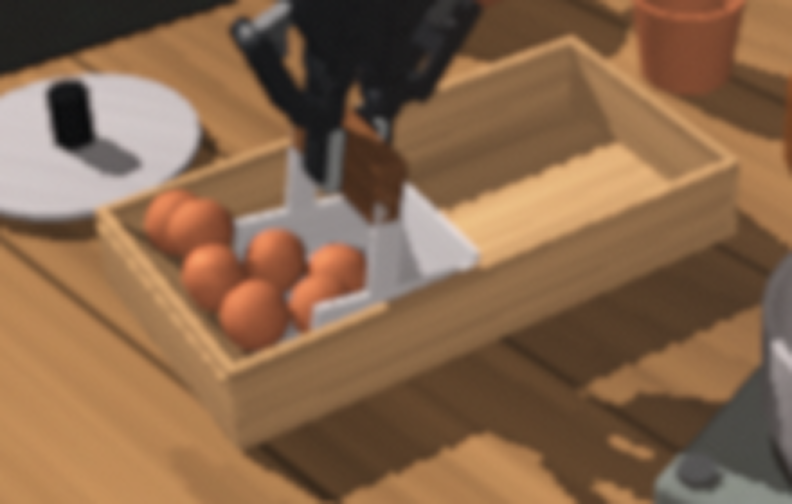

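Five knobs now sit in the tilted scoop, around (210,275)–(335,270), and two are left outside at (170,222) and (200,228). I'll go on tilting up the ramp.

```bash
(python3 -m pendant "[[0,3.5,-1.2,1.5,0,0],[0,7,-2.3,3,0,0],[0,10,-2.7,4.5,0,0],[0,13,-3.1,6,0,0],[0,16,-3.2,7.5,0,0],[0,19,-3.2,9,0,0],[0,23,-3,11,0,0],[0,27,-2.5,13,0,0]]"; python3 -m pendant "[[0,2,-3,3,0,0],[0,4,-6,6,0,0],[0,4,-6,8,0,0],[0,4,-6,8,0,0]]" )| grep -E "posi|force"
python3 - <<'E'
from h import *
s=st(); 
snap('side','a5s.png',180,220,400,360,3.6)
E
```

```text
position: [0.5368, -0.0205, 0.2572]
contact_force: [7.8, -1.6, -3.7]
grasp_force: 98.3
position: [0.542, -0.0216, 0.2606]
contact_force: [0.9, 1.1, -4.7]
grasp_force: 99.5
t 11.32 p [ 0.542  -0.0216  0.2606] rpy [-2.6151  0.0003  1.3763] F [ 0.9447  1.0802 -4.6621] T [-0.1422 -0.8403 -0.05  ] w 0.0167 g 99.46632027626038
```

View pics/a5s.png

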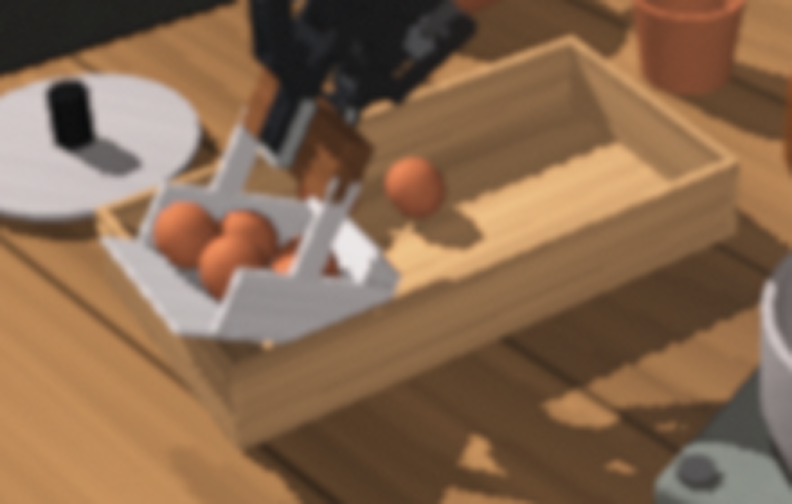

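The scoop is tilted about 30° and holds four or five knobs around (185,235)–(310,260). One knob rolled to the far part at (415,187). Lift, then carry to the bowl.

```bash
cat >> h.py <<'E'
BW=np.array([.5668,-.3010,.120])
def pour(psi,th,lip=(.018,-.012)):   # lip position rel. bowl centre: out along psi, height
    t=np.radians(th); S=scoopR(psi,t); e=np.array([np.cos(psi),np.sin(psi),0])
    return tool(BW+e*lip[0]+[0,0,lip[1]]-S.apply([-.0575,0,0]),psi,t)
E
python3 - <<'E'
from h import *
s=manip.get_state(); p0=s['position'];T0=R.from_euler('xyz',s['eef_rot'])
print('up',row(p0+[0,0,.16],T0))
B=(p0+np.array([0,0,.16]),T0)
psi=np.radians(-26)
A=pour(psi,30,(.03,.07)); print('carry',row(*A,B),A[0])
E
```

```text
up [-0.0, -80.2, -138.5, 0.0, 0.0, 0.0]
carry [-321.6, 260.6, -99.2, -0.1, 7.4, 12.9] [ 0.7501 -0.3904  0.3762]
```

```bash
(python3 -m pendant "[[0,-10,-17,0,0,0],[0,-20,-35,0,0,0],[0,-35,-60,0,0,0],[0,-50,-86,0,0,0],[0,-65,-112,0,0,0],[0,-75,-130,0,0,0],[0,-80,-138,0,0,0],[0,-80,-138,0,0,0]]"; python3 -m pendant "[[-15,12,-4,0,0,0],[-50,40,-15,0,1,2],[-90,73,-28,0,2,4],[-130,105,-40,0,3,5],[-170,138,-52,0,4,7],[-210,170,-65,0,5,8.5],[-245,199,-76,0,5.5,10],[-275,223,-85,0,6,11]]";python3 -m pendant "[[-20,16,-6,0,0,1],[-38,31,-11,0,1,2],[-45,37,-14,0,1,2],[-45,37,-14,0,1,2]]" )| grep -E "posi|rot|force"
python3 - <<'E'
from h import *
s=st(); psi=np.radians(-26)
A=pour(psi,30,(.03,.07)); print('res',row(*A))
q=pour(psi,0,(.03,.03));print(row(*q)); 
for th in(-20,-40,-55,-65): print(th,row(*pour(psi,th),q))
snap('top','b1.png',340,120,560,340,2.7)
p,d=manip.camera('side')
E
```

```text
position: [0.5421, -0.0216, 0.422]
eef_rot: [-2.62, -0.0, 1.376]
contact_force: [0.5, 0.8, -4.5]
grasp_force: 99.5
position: [0.7207, -0.3398, 0.3805]
eef_rot: [-2.616, 0.006, 1.156]
contact_force: [2.2, 0.1, -4.8]
grasp_force: 99.7
position: [0.7379, -0.3947, 0.3755]
eef_rot: [-2.617, 0.008, 1.118]
contact_force: [-0.1, 0.9, -4.8]
grasp_force: 99.7
t 13.88 p [ 0.7379 -0.3947  0.3755] rpy [-2.617   0.0076  1.1183] F [-0.1232  0.9223 -4.77  ] T [-0.3501 -0.6533 -0.035 ] w 0.0164 g 99.65381026268005
res [9.2, 7.5, -5.2, -0.1, 0.4, -0.2]
[9.2, -104.3, 34.0, -30.1, 0.4, -0.0]
-20 [-0.0, -100.4, 37.3, -20.0, 0.0, 0.0]
-40 [-0.0, -185.0, 63.1, -40.0, 0.0, -0.0]
-55 [-0.0, -239.8, 100.7, -55.0, 0.0, -0.0]
-65 [0.0, -270.1, 133.2, -65.0, 0.0, -0.0]
```

View pics/b1.png

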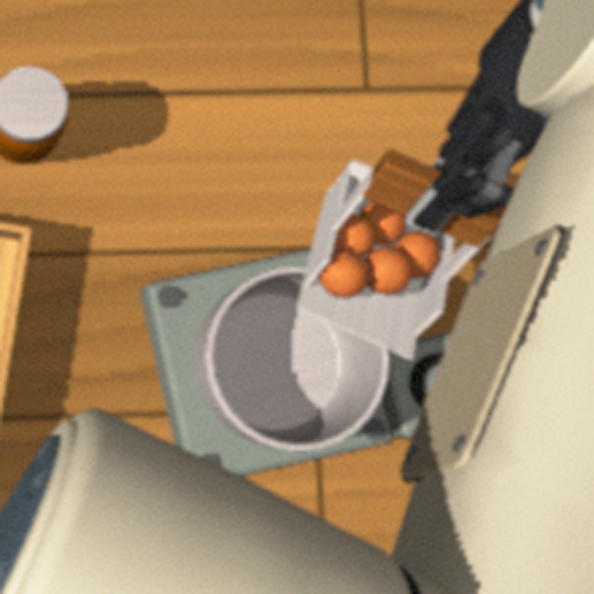

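Five knobs are in the scoop at (345,272)–(420,252), with the lip over the bowl. Pouring.

Run:
```python
from h import *
psi=np.radians(-26)
for th,l in((15,(.03,.045)),(0,(.025,.02)),(-8,(.02,.016))): print(th,row(*pour(psi,th,l)))
q=pour(psi,-8,(.02,.016))
for th,l in((-18,(.018,.008)),(-28,(.018,.002)),(-38,(.018,-.005)),(-48,(.018,-.01)),(-58,(.018,-.012)),(-66,(.018,-.012))): print(th,row(*pour(psi,th,l),q))
```

```text
15 [7.9, -45.2, 10.9, -15.0, 0.4, -0.0]
0 [8.1, -102.7, 46.0, -30.0, 0.4, 0.0]
-8 [8.1, -138.2, 64.7, -38.0, 0.4, 0.1]
-18 [-0.0, -47.1, 1.4, -10.0, 0.0, 0.0]
-28 [0.0, -92.3, 8.9, -20.0, -0.0, 0.0]
-38 [0.0, -136.7, 25.0, -30.0, -0.0, 0.0]
-48 [0.0, -178.6, 46.6, -40.0, 0.0, 0.0]
-58 [0.0, -216.5, 72.1, -50.0, 0.0, 0.0]
-66 [0.0, -243.4, 95.4, -58.0, 0.0, -0.0]
```

```bash
(python3 -m pendant "[[8,-15,4,-5,0,0],[8,-30,7,-10,0,0],[8,-45,11,-15,0,0],[8,-64,22,-20,0,0],[8,-84,34,-25,0,0],[8,-103,46,-30,0,0],[8,-138,65,-38,0.4,0],[8,-138,65,-38,0.4,0]]"; python3 -m pendant "[[0,-47,1.5,-10,0,0],[0,-92,9,-20,0,0],[0,-137,25,-30,0,0],[0,-179,47,-40,0,0],[0,-216,72,-50,0,0],[0,-243,95,-58,0,0],[0,-243,95,-58,0,0],[0,-243,95,-58,0,0]]" )| grep -E "posi|rot|force"
python3 - <<'E'
from h import *
s=st(); psi=np.radians(-26)
print('res',row(*pour(psi,-66,(.018,-.012))))
snap('top','b2.png',340,120,560,340,2.7)
E
```

```text
position: [0.6007, -0.3171, 0.3889]
eef_rot: [3.006, 0.001, 1.119]
contact_force: [-0.4, -0.9, -4.2]
grasp_force: 99.8
position: [0.4485, -0.2117, 0.3047]
eef_rot: [2.439, -0.122, 1.222]
contact_force: [10.2, -27.1, 11.7]
grasp_force: 115.1
t 15.97 p [ 0.4485 -0.2117  0.3047] rpy [ 2.4391 -0.122   1.2223] F [ 10.2381 -27.1241  11.7077] T [-4.1821 -3.6229 -1.3633] w 0.0163 g 115.0603479014535
res [-29.2, -58.3, 3.0, -26.1, -9.1, -2.0]
```

View pics/b2.png

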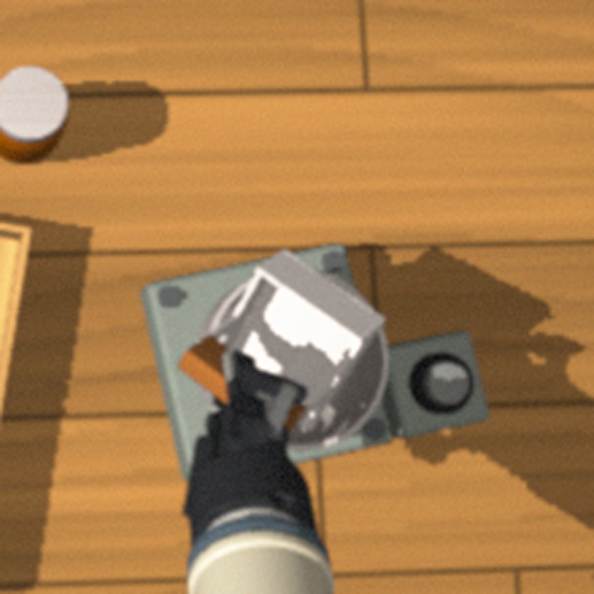

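Run:
```python
from h import *
s=st(); print('q',s['joint_pos'])
p0=s['position'];T0=R.from_euler('xyz',s['eef_rot']); psi=np.radians(-26)
print('up',row(p0+[0,-.01,.04],T0))
for th in(-25,-35,-40,-45):
  A=pour(psi,th,(.02,.03)); print(th,row(*A),A[0])
```

```text
t 16.02 p [ 0.448  -0.2109  0.3037] rpy [ 2.4382 -0.1236  1.2258] F [ 13.2608 -14.7663   5.5294] T [-3.844  -3.8374 -1.0048] w 0.0168 g 117.09630598314106
q [-0.5113  0.2095  2.2399  1.5511  0.2012 -1.5994]
up [-4.4, 29.0, -29.0, 0.0, 0.0, 0.0]
-25 [-29.0, 148.2, -5.3, 14.9, -9.3, 1.4] [ 0.5373 -0.2866  0.3992]
-35 [-26.0, 107.4, -22.3, 4.9, -9.4, 0.6] [ 0.4992 -0.268   0.3863]
-40 [-25.0, 85.9, -28.2, -0.1, -9.4, 0.2] [ 0.481  -0.2591  0.3771]
-45 [-24.2, 64.1, -32.2, -5.1, -9.4, -0.2] [ 0.4636 -0.2507  0.3662]
```

The scoop looks empty and leans against the bowl rim, because the wrist ran out near its singularity at about 40° of tilt. I'll back it off upwards and look.

```bash
(python3 -m pendant "[[-2,15,-15,0,0,0],[-4,29,-29,0,0,0],[-10,50,-30,2,-2,0],[-18,85,-30,5,-4,0],[-24,115,-25,9,-7,1],[-29,148,-15,15,-9.3,1.4],[-29,148,-15,15,-9.3,1.4],[-29,148,-15,15,-9.3,1.4]]" )| grep -E "posi|rot|force"
python3 - <<'E'
from h import *
s=st(); print(s['joint_pos']); psi=np.radians(-26)
p0=s['position'];T0=R.from_euler('xyz',s['eef_rot']);print(row(*pour(psi,0,(.11,.12))))
snap('top','b3.png',340,120,560,340,2.7)
E
```

```text
position: [0.5279, -0.2825, 0.3996]
eef_rot: [2.724, -0.003, 1.119]
contact_force: [-0.1, 0.5, -2.3]
grasp_force: 101.6
t 17.02 p [ 0.5279 -0.2825  0.3996] rpy [ 2.7245 -0.003   1.1187] F [-0.0553  0.5495 -2.2705] T [0.2322 0.3227 0.0133] w 0.017 g 101.58094882965088
[-0.5002  0.2271  1.8556  0.0371  0.6427 -0.0724]
[0.4, 228.4, 4.3, 23.9, -0.2, 0.1]
```

View pics/b3.png

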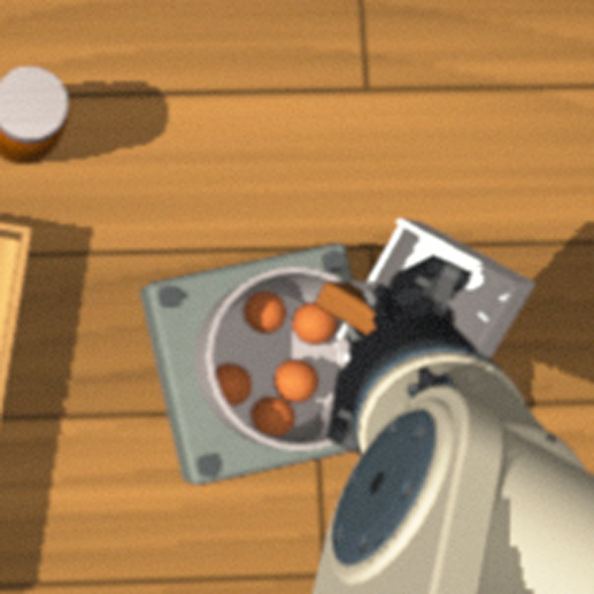

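All five knobs are in the bowl, at (265,312), (315,323), (233,383), (297,380) and (272,415), and the scoop is empty. Next, the two still in the tray.

```bash
cat >> h.py <<'E'
def knobs():
    p,d=manip.camera('top'); C=cloud('top',d); t=(totray(C.reshape(-1,3))).reshape(480,640,2)
    h=cv2.cvtColor(p,cv2.COLOR_RGB2HSV)
    m=(abs(t[...,0])<.15)&(abs(t[...,1])<.075)&(C[...,2]>.012)&(C[...,2]<.09)&(h[...,1]>150)&((h[...,0]<14))&(p[...,0].astype(int)-p[...,1]>50)
    n,l,s,c=cv2.connectedComponentsWithStats(m.astype(np.uint8))
    for i in range(1,n):
        if s[i,4]>25: print('knob',c[i],s[i,4],totray(onz('top',c[i],.022))[0]*1000, C[l==i][:,2].max())
    return p,d
E
python3 - <<'E'
from h import *
p,d=knobs(); cv2.imwrite('pics/k.png',p[:,:,::-1])
C=cloud('top',d)
c=C[265:350,165:250].reshape(-1,3); c=c[(c[:,2]>.04)&(c[:,2]<.06)]; print('lid',len(c),c.mean(0) if len(c) else 0)
E
```

```text
knob [282.4475 270.4576] 295 [-13.7941  45.4477] 0.04107673859339234
lid 120 [0.4635 0.2207 0.0472]
```

```bash
python3 -c "
import cv2; p=cv2.imread('pics/k.png'); cv2.imwrite('pics/k2.png',cv2.resize(p[180:360,240:400],None,fx=3.3,fy=3.3))"
```

```text
(no output)
```

View pics/k2.png

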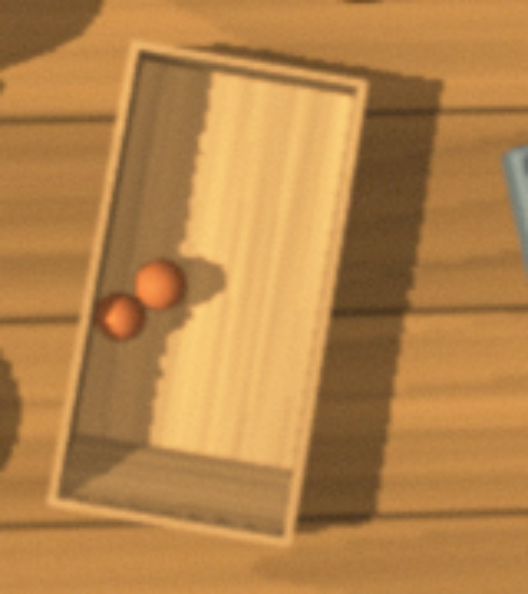

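Two knobs are left in the tray, touching each other at (160,285) and (121,317), near tray coordinates (-6,33) and (-22,58) mm.

Run:
```python
from h import *
print(totray(onz('top',[(288.5,266.4),(276.7,276)],.022))*1000)
print(row(*tool(trayorg(.085,.0285,.15),TY)))
```

```text
[[ -2.6427  33.7497]
 [-28.0445  55.8704]]
[310.9, -31.8, -12.2, 23.7, 2.9, -14.7]
```

```bash
(python3 -m pendant "[[0,-5,-20,8,1,0],[60,-12,-20,16,2,-3],[120,-20,-20,23.7,2.9,-7],[180,-25,-18,23.7,2.9,-10],[240,-30,-15,23.7,2.9,-14.7],[300,-32,-12,23.7,2.9,-14.7],[311,-32,-12,23.7,2.9,-14.7],[311,-32,-12,23.7,2.9,-14.7]]" )| grep -E "posi|rot|force"
python3 - <<'E'
from h import *
st(); p,d=manip.camera('side')
print(row(*tool(trayorg(.085,.0285,.006),TY)))
cv2.imwrite('pics/s6.png',cv2.resize(p[200:360,180:420,::-1],None,fx=3,fy=3))
E
```

```text
position: [0.6331, 0.0116, 0.3979]
eef_rot: [3.141, 0.002, 1.378]
contact_force: [-1.1, -0.7, -1.3]
grasp_force: 101.3
t 18.12 p [0.6331 0.0116 0.3979] rpy [3.1408 0.0019 1.3785] F [-1.1185 -0.6804 -1.3112] T [0.0185 0.0154 0.0093] w 0.0169 g 101.34907007217407
[1.6, -0.7, 143.9, 0.1, 0.1, 0.0]
```

View pics/s6.png

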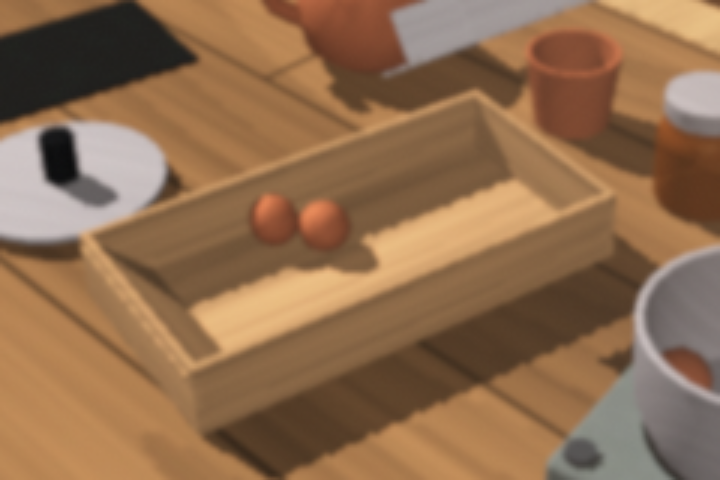

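Run:
```python
from h import *
s=manip.get_state(); T=R.from_euler('xyz',s['eef_rot']); S=T*R.from_euler('ZYX',[np.pi/2,0,np.pi]).inv()
org=s['position']+T.apply([0,0,.155])-S.apply([0,0,GZ])
p,d=manip.camera('top'); C=cloud('top',d).reshape(-1,3)
L=S.inv().apply(C-org)*1000
m=(abs(L[:,0])<80)&(abs(L[:,1])<60)&(L[:,2]>-15)&(L[:,2]<60)
L=L[m]; print(len(L),L.min(0),L.max(0))
b=L[(abs(L[:,2])<12)&(abs(L[:,1])<38)]; A=np.c_[b[:,:2],np.ones(len(b))]; print('bottom plane',len(b),np.linalg.lstsq(A,b[:,2],rcond=None)[0], b.min(0),b.max(0))
f=L[(L[:,0]<-45)]; print('lip x min',np.percentile(f[:,0],2),'y',np.percentile(f[:,1],[1,99]))
w=L[(L[:,2]>30)&(L[:,2]<42)]; print('walls',len(w),w[w[:,1]>0].mean(0),w[w[:,1]<0].mean(0))
```

```text
649 [-56.5939 -59.9789  -9.5714] [36.4547 -6.9885 22.581 ]
bottom plane 266 [ 0.0416  0.3429 10.5138] [-55.984  -37.934   -9.5714] [  0.4315 -14.1048  11.7293]
lip x min -56.26071753983018 y [-59.4694 -25.6902]
walls 0 [nan nan nan] [nan nan nan]<stdin>:10: RuntimeWarning: Mean of empty slice.
  ret = um.true_divide(
```

```bash
cat > sc.py <<'E'
from h import *
def scl():
    s=manip.get_state(); T=R.from_euler('xyz',s['eef_rot']); S=T*R.from_euler('ZYX',[np.pi/2,0,np.pi]).inv()
    org=s['position']+T.apply([0,0,.155])-S.apply([0,0,GZ]); out={}
    for n in('top','side'):
        p,d=manip.camera(n); C=cloud(n,d).reshape(-1,3); ok=(d.ravel()>0)
        L=S.inv().apply(C-org)*1000; m=ok&(abs(L[:,0])<80)&(abs(L[:,1])<100)&(L[:,2]>-50)&(L[:,2]<125)
        hs=cv2.cvtColor(p,cv2.COLOR_RGB2HSV).reshape(-1,3)
        out[n]=np.c_[L[m],hs[m]]
    return out
E
python3 - <<'E'
from sc import *
o=scl(); np.savez('o.npz',**o)
for n,L in o.items():
    print(n,len(L))
    W=L[(L[:,4]<60)&(L[:,5]>90)]  # aluminium: unsaturated bright
    for a in range(-100,100,10):
        b=W[(W[:,1]>=a)&(W[:,1]<a+10)]
        if len(b)>8: print(a,len(b),'x',b[:,0].min().round(),b[:,0].max().round(),'z',np.percentile(b[:,2],[2,50,98]).round())
    B=L[(L[:,4]>110)&(L[:,2]>60)]
    for a in range(-60,70,15):
        b=B[(B[:,1]>=a)&(B[:,1]<a+15)]
        if len(b)>5: print('bar',a,len(b),'x',b[:,0].min().round(),b[:,0].max().round(),'z',np.percentile(b[:,2],[2,50,98]).round())
E
```

```text
top 859
-100 26 x 33.0 56.0 z [44. 48. 54.]
-70 79 x -57.0 -14.0 z [17. 20. 25.]
-60 183 x -56.0 7.0 z [  9.  15. 108.]
-50 168 x -56.0 3.0 z [  2.   8. 114.]
-40 151 x -56.0 1.0 z [-4.  0. 95.]
-30 113 x -56.0 0.0 z [-8. -3.  6.]
-20 67 x -35.0 -11.0 z [  4.  12. 124.]
bar -45 20 x -9.0 -0.0 z [115. 121. 124.]
side 2483
-100 265 x -58.0 57.0 z [45. 50. 57.]
-90 454 x -57.0 58.0 z [51. 61. 71.]
-80 270 x -57.0 61.0 z [48. 72. 82.]
-70 100 x -57.0 58.0 z [27. 87. 98.]
-60 92 x -56.0 57.0 z [ 14. 101. 110.]
-50 13 x -9.0 56.0 z [ 12.  62. 113.]
-40 12 x -57.0 57.0 z [-1. 52. 57.]
-30 126 x -37.0 57.0 z [-2.  3. 49.]
-20 231 x -37.0 57.0 z [  4.  15. 104.]
-10 133 x -36.0 12.0 z [ 17.  25. 104.]
0 63 x -9.0 8.0 z [32. 41. 48.]
10 46 x -8.0 8.0 z [46. 51. 57.]
bar -60 21 x -10.0 3.0 z [103. 113. 119.]
bar -45 110 x -12.0 9.0 z [ 92. 116. 125.]
bar -30 107 x -12.0 5.0 z [ 82. 104. 125.]
bar -15 21 x -39.0 5.0 z [ 71.  87. 123.]
bar 0 29 x -40.0 9.0 z [ 62.  88. 124.]
bar 15 19 x -11.0 -8.0 z [62. 69. 88.]
bar 30 6 x -10.0 -7.0 z [78. 84. 88.]
```

The scoop has swung about 36° round the closing axis, from the earlier rim contact. I'll fit that exactly, then set it down level in the empty part of the tray and regrip it.

Run:
```python
from h import *
o=np.load('o.npz'); L=np.vstack([o['top'],o['side']]); W=L[(L[:,4]<60)&(L[:,5]>90)][:,:3]
phi,y0,z0=np.radians(-36),10.,98.
for it in range(6):
    Q=R.from_euler('x',phi).inv().apply(W-[0,0,GZ*1000])+[0,y0,z0]
    b=Q[(abs(Q[:,1])<36)&(abs(Q[:,2]-2)<9)&(Q[:,0]<-5)]
    k=np.polyfit(b[:,1],b[:,2],1); phi+=np.arctan(k[0]); z0-=k[1]-2
    Q=R.from_euler('x',phi).inv().apply(W-[0,0,GZ*1000])+[0,y0,z0]
    lo=Q[(Q[:,2]>8)&(Q[:,2]<34)&(Q[:,1]<-25)]; hi=Q[(Q[:,2]>8)&(Q[:,2]<30)&(Q[:,1]>25)]
    print(np.degrees(phi),z0,len(b),'walls y',np.percentile(lo[:,1],[3,50]) if len(lo) else 0,np.percentile(hi[:,1],[50,97]) if len(hi) else 0, 'bottom y',np.percentile(b[:,1],[1,99]), 'x',np.percentile(Q[:,0],[1,99]))
phi_d=np.degrees(phi)
S=scoopR(TY,0)
for lift in(.06,.008):
    o_=trayorg(.088,0,.005+lift); T=S*R.from_euler('x',-phi)*R.from_euler('ZYX',[np.pi/2,0,np.pi])
    p=o_+S.apply([0,y0/1e3,z0/1e3])-T.apply([0,0,.155]); print(lift,row(p,T),p)
    if lift==.06: B=(p,T)
    else: print('from',row(p,T,B))
```

```text
-35.82634897619264 98.12716963188971 437 walls y [-42.9208 -40.3351] [44.8878 47.5753] bottom y [-24.5316  35.3394] x [-55.7453  56.2652]
-35.78794593272748 98.10169777566422 440 walls y [-42.9716 -40.3841] [44.8412 47.524 ] bottom y [-24.7051  35.5497] x [-55.7453  56.2652]
-35.8140185312579 98.09156946796607 442 walls y [-42.94   -40.3528] [44.8729 47.5609] bottom y [-24.6928  35.6539] x [-55.7453  56.2652]
-35.78783873555856 98.09956303389161 440 walls y [-42.9727 -40.3867] [44.8411 47.5238] bottom y [-24.7254  35.5287] x [-55.7453  56.2652]
-35.81401760786929 98.0915510907884 442 walls y [-42.94   -40.3528] [44.8729 47.5609] bottom y [-24.693   35.6538] x [-55.7453  56.2652]
-35.78783872753089 98.09956287419122 440 walls y [-42.9727 -40.3867] [44.8411 47.5238] bottom y [-24.7254  35.5287] x [-55.7453  56.2652]
0.06 [-106.7, 2.1, 109.8, 0.1, 35.9, -0.1] [ 0.6145 -0.0957  0.2888]
0.008 [-106.6, 2.1, 161.8, 0.1, 35.9, -0.1] [ 0.6145 -0.0957  0.2368]
from [-30.4, 0.0, 42.2, 0.0, 0.0, 0.0]
```

```bash
(python3 -m pendant "[[-25,0,10,0,9,0],[-50,1,25,0,18,0],[-75,1,45,0,27,0],[-95,2,75,0,36,0],[-107,2,105,0,36,0],[-107,2,110,0,36,0],[-107,2,110,0,36,0]]"; python3 -m pendant "[[-10,0,14,0,0,0],[-20,0,28,0,0,0],[-27,0,37,0,0,0],[-30.4,0,42,0,0,0],[-30.4,0,42,0,0,0]]"; python3 -m pendant "[[-1.2,0,1.6,0,0,0],[-1.2,0,1.6,0,0,0]]";python3 -m pendant "[[-1.2,0,1.6,0,0,0],[-1.2,0,1.6,0,0,0]]" )| grep -E "posi|rot|_force"
python3 - <<'E'
from sc import *
print(manip.get_state()['joint_pos'])
knobs()
E
```

```text
position: [0.6152, -0.0948, 0.2893]
eef_rot: [3.139, -0.626, 1.378]
contact_force: [0.3, 0.0, -1.0]
grasp_force: 101.4
position: [0.6151, -0.0945, 0.2362]
eef_rot: [3.141, -0.626, 1.377]
contact_force: [0.0, -0.0, -1.8]
grasp_force: 101.6
position: [0.6153, -0.0947, 0.235]
eef_rot: [3.139, -0.626, 1.378]
contact_force: [0.1, -0.1, -1.5]
grasp_force: 101.6
position: [0.6152, -0.0946, 0.2327]
eef_rot: [3.14, -0.626, 1.378]
contact_force: [0.8, 0.3, -2.6]
grasp_force: 101.6
[-0.314   0.5997  1.7637  0.7556  1.0137 -0.6098]
knob [282.5676 270.3378] 296 [-13.4873  45.2312] 0.04039916444452163
```

```bash
for i in 1; do python3 -m pendant "[[-1.2,0,1.6,0,0,0],[-1.2,0,1.6,0,0,0]]"; python3 -m pendant "[[-0.9,0,1.2,0,0,0],[-0.9,0,1.2,0,0,0]]";python3 -m pendant "[[-0.6,0,0.8,0,0,0],[-0.6,0,0.8,0,0,0]]"; done | grep -E "posi|_force"
```

```text
position: [0.6151, -0.0947, 0.2306]
contact_force: [-1.2, -0.7, -2.4]
grasp_force: 101.6
position: [0.6152, -0.0947, 0.2291]
contact_force: [-0.0, -0.1, -2.2]
grasp_force: 101.6
position: [0.6152, -0.0947, 0.2281]
contact_force: [-0.1, 0.1, -2.0]
grasp_force: 101.6
```

```bash
for i in 1; do python3 -m pendant "[[-0.6,0,0.8,0,0,0],[-0.6,0,0.8,0,0,0]]"; python3 -m pendant "[[-0.6,0,0.8,0,0,0],[-0.6,0,0.8,0,0,0]]";python3 -m pendant "[[-0.6,0,0.8,0,0,0],[-0.6,0,0.8,0,0,0]]"; done | grep -E "posi|_force"
```

```text
position: [0.6154, -0.0947, 0.2276]
contact_force: [0.5, 0.8, 2.1]
grasp_force: 102.1
position: [0.6156, -0.0947, 0.2273]
contact_force: [-0.6, -0.4, 8.4]
grasp_force: 102.8
position: [0.616, -0.0947, 0.2264]
contact_force: [1.3, 0.8, 7.4]
grasp_force: 103.4
```

Contact. Release, back out along the tool, go upright and measure the scoop.

```bash
(python3 -m pendant "[[0,0,0,0,0,0],[0,0,0,0,0,0],[0,0,0,0,0,0],[0,0,0,0,0,0],[0,0,0,0,0,0],[0,0,0,0,0,0]]" 1; python3 -m pendant "[[0,0,-30,0,0,0],[0,0,-60,0,0,0],[0,0,-100,0,0,0],[0,0,-130,0,0,0],[0,0,-130,0,0,0]]" )| grep -E "posi|_force|width"
python3 - <<'E'
from sc import *
p,d=manip.camera('top'); C=cloud('top',d).reshape(-1,3); t=totray(C)*1000; z=C[:,2]*1000
m=(abs(t[:,0]-80)<80)&(abs(t[:,1])<80)
for lo,hi in((100,125),(36,45)):
    k=m&(z>lo)&(z<hi); print(lo,k.sum(),cv2.minAreaRect(t[k].astype(np.float32)) if k.sum()>4 else 0, np.median(z[k]))
k=m&(z>2)&(z<11)&(abs(t[:,0]-70)<50); print(k.sum(),np.median(z[k]))
E
```

```text
position: [0.6152, -0.0947, 0.2252]
contact_force: [0.4, 0.7, -0.2]
gripper_width: 0.0851
grasp_force: 0.0
position: [0.6007, -0.1707, 0.3325]
contact_force: [-0.4, -0.3, 0.6]
gripper_width: 0.0853
grasp_force: 0.0
100 387 ((88.8670883178711, 4.236652374267578), (87.5040054321289, 18.234073638916016), 89.99793243408203) 113.19870542121768
36 196 ((77.19542694091797, 0.1404266357421875), (148.95156860351562, 159.53785705566406), 0.5780590176582336) 40.08763471511345
2041 4.858626383419384
```

Run:
```python
from h import *
A=tool(trayorg(.0889,.0042,.005),TY,0,.08); print(row(*A)); st()
```

```text
[131.2, 0.3, 92.2, 0.2, -35.9, -0.0]
t 23.3 p [ 0.6004 -0.1698  0.331 ] rpy [ 3.1378 -0.6259  1.3781] F [ 0.0991  0.2805 -0.8121] T [-0.2653  0.0555  0.0278] w 0.0854 g 0.0
```

```bash
(python3 -m pendant "[[33,0,20,0,-9,0],[66,0,42,0,-18,0],[100,0,66,0,-27,0],[131,0,92,0,-36,0],[131,0,92,0,-36,0],[131,0,92,0,-36,0]]" 1 )| grep -E "posi|rot|_force|width"
python3 - <<'E'
from h import *
A=tool(trayorg(.0889,.0042,.005),TY); print(row(*A)); st()
E
```

```text
position: [0.6307, -0.0119, 0.3316]
eef_rot: [-3.141, 0.001, 1.379]
contact_force: [0.2, -0.3, 0.2]
gripper_width: 0.0854
grasp_force: 0.0
[-0.4, 1.2, 78.4, -0.0, 0.0, 0.1]
t 24.05 p [ 0.6307 -0.0119  0.3316] rpy [-3.1409  0.0006  1.3786] F [ 0.2337 -0.3214  0.2282] T [-0.0162  0.0171  0.0341] w 0.0854 g 0.0
```

```bash
(python3 -m pendant "[[0,1,40,0,0,0],[0,1,65,0,0,0],[0,1,78,0,0,0],[0,1,78,0,0,0]]" 1;  python3 -m pendant "[[0,0,0,0,0,0],[0,0,0,0,0,0],[0,0,0,0,0,0],[0,0,0,0,0,0],[0,0,0,0,0,0],[0,0,0,0,0,0],[0,0,0,0,0,0],[0,0,0,0,0,0]]" -1 120; python3 -m pendant "[[0,0,-2,0,0,0],[8,0,-3,0,0,0],[16,0,-3,0,0,0],[24,0,-2,0,0,0],[24.3,0,-1,0,0,0],[24.3,0,0,0,0,0]]")| grep -E "posi|rot|_force|width"
python3 - <<'E'
from h import *
knobs(); print(row(*tool(trayorg(.0889,.0285,.005),TY)))
E
```

```text
position: [0.6319, -0.0139, 0.254]
eef_rot: [-3.141, 0.002, 1.375]
contact_force: [-0.6, 0.1, 0.7]
gripper_width: 0.0854
grasp_force: 0.0
position: [0.6325, -0.0127, 0.2555]
eef_rot: [3.139, 0.002, 1.377]
contact_force: [-0.6, -0.3, 6.1]
gripper_width: 0.0163
grasp_force: 117.9
position: [0.637, 0.0117, 0.2554]
eef_rot: [3.14, 0.001, 1.377]
contact_force: [-5.4, 5.3, 13.0]
gripper_width: 0.0163
grasp_force: 118.7
knob [287.4563 263.5437] 103 [ 3.2182 37.156 ] 0.03783332066900669
[-0.4, -0.5, 2.3, 0.1, 0.1, -0.0]
```

```bash
(python3 -m pendant "[[0,-10,-0.7,0,0,0],[0,-20,-0.7,0,0,0],[0,-30,-0.7,0,0,0],[0,-40,-0.7,0,0,0],[0,-50,-0.7,0,0,0],[0,-60,-0.7,0,0,0],[0,-70,-0.7,0,0,0],[0,-80,-0.7,0,0,0]]"; python3 -m pendant "[[0,-8,0,0,0,0],[0,-16,0,0,0,0],[0,-24,0,0,0,0],[0,-32,0,0,0,0],[0,-40,0,0,0,0],[0,-45,0,0,0,0],[0,-50,0,0,0,0],[0,-50,0,0,0,0]]")| grep -E "posi|rot|_force"
python3 - <<'E'
from h import *
knobs(); print(row(*tool(trayorg(-.0505,.0285,.005),TY)))
p,d=manip.camera('side'); cv2.imwrite('pics/s7.png',cv2.resize(p[220:360,180:400,::-1],None,fx=3.6,fy=3.6))
C=cloud('side',d);h=cv2.cvtColor(p,cv2.COLOR_RGB2HSV); t=totray(C.reshape(-1,3)).reshape(480,640,2)
m=(abs(t[...,0])<.15)&(abs(t[...,1])<.075)&(C[...,2]<.05)&(h[...,1]>150)&(h[...,0]<14)&(p[...,0].astype(int)-p[...,1]>50)
n,l,s,c=cv2.connectedComponentsWithStats(m.astype(np.uint8))
for i in range(1,n):
    if s[i,4]>25: print(c[i],s[i],np.median(t[l==i],0)*1000,C[l==i][:,2].max())
E
```

```text
position: [0.5579, 0.0266, 0.2554]
eef_rot: [3.14, 0.002, 1.377]
contact_force: [1.4, 0.1, -1.4]
grasp_force: 117.6
position: [0.509, 0.0362, 0.2554]
eef_rot: [3.14, 0.002, 1.377]
contact_force: [0.1, -1.2, 7.8]
grasp_force: 118.7
[0.0, -9.6, 2.2, 0.1, 0.1, -0.0]
[240.7275 290.9497] [229 278  24  27 378] [-108.9941   18.3915] 0.04460117959036147
```

```bash
(python3 -m pendant "[[0,-4,0,0,0,0],[0,-7,0,0,0,0],[0,-8.5,0,0,0,0],[0,-8.5,0,0,0,0]]";
python3 -m pendant "[[0,3.5,-1.6,1.5,0,0],[0,6.9,-2.9,3,0,0],[0,10.2,-3.9,4.5,0,0],[0,13.6,-4.9,6,0,0],[0,16.8,-5.5,7.5,0,0],[0,20,-6.1,9,0,0],[0,23.2,-6.4,10.5,0,0],[0,23.2,-6.4,10.5,0,0]]" )| grep -E "posi|rot|_force"
python3 - <<'E'
from h import *
for th in (10.5,12,15,18,22):
    t=np.radians(th); h=.115*np.sin(t); xl=-.106-h; xo=xl+.0575*np.cos(t); print(th,row(*tool(trayorg(xo,.0285,.006+h/2),TY,t)))
snap('side','a8s.png',180,220,400,360,3.6)
E
```

```text
position: [0.501, 0.0378, 0.2554]
eef_rot: [3.139, 0.002, 1.377]
contact_force: [3.3, 0.1, 6.3]
grasp_force: 118.5
position: [0.5238, 0.0333, 0.2616]
eef_rot: [-2.958, 0.002, 1.376]
contact_force: [0.1, 1.2, 3.8]
grasp_force: 118.5
10.5 [0.1, 0.8, 0.9, 0.0, 0.1, -0.1]
12 [0.1, 3.8, 0.1, 1.5, 0.1, -0.1]
15 [0.1, 9.8, -0.9, 4.5, 0.1, -0.1]
18 [0.1, 15.7, -1.1, 7.5, 0.1, -0.1]
22 [0.1, 23.4, -0.4, 11.5, 0.1, -0.1]
```

View pics/a8s.png

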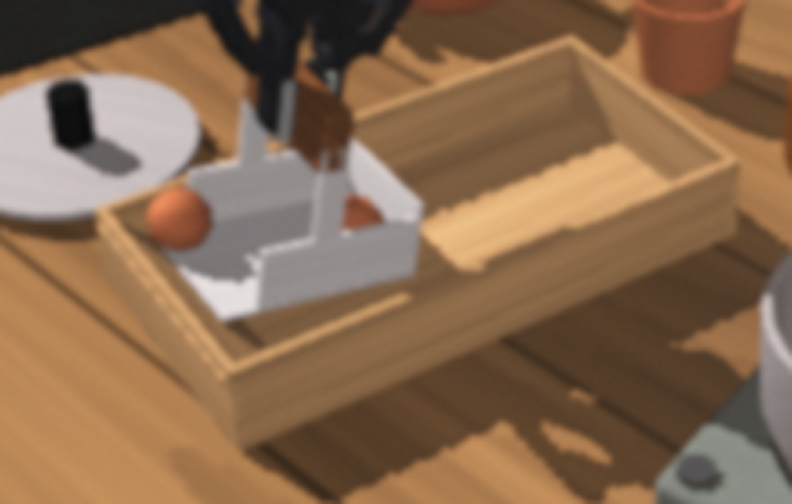

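One knob is at the back of the scoop at (360,213). The other is at the mouth's far corner at (180,218), about to roll in. I'll go on up the ramp; that was the last picture, so I check by numbers from here.

```bash
(python3 -m pendant "[[0,3.5,0,1.5,0,0],[0,6.8,-1,3,0,0],[0,9.8,-1.5,4.5,0,0],[0,12.8,-1.6,6,0,0],[0,15.7,-1.8,7.5,0,0],[0,19.5,-1.6,9.5,0,0],[0,23.4,-1.2,11.5,0,0],[0,23.4,-1.2,11.5,0,0]]";python3 -m pendant "[[0,2,-3,3,0,0],[0,4,-6,6,0,0],[0,4,-6,8,0,0],[0,4,-6,8,0,0]]" )| grep -E "posi|rot|_force"
cat >> h.py <<'E'
def kside():
    p,d=manip.camera('side'); C=cloud('side',d);h=cv2.cvtColor(p,cv2.COLOR_RGB2HSV); t=totray(C.reshape(-1,3)).reshape(480,640,2)
    m=(abs(t[...,0])<.16)&(abs(t[...,1])<.08)&(C[...,2]<.09)&(h[...,1]>150)&(h[...,0]<14)&(p[...,0].astype(int)-p[...,1]>50)
    n,l,s,c=cv2.connectedComponentsWithStats(m.astype(np.uint8))
    for i in range(1,n):
        if s[i,4]>25: print('side',c[i],s[i],np.median(t[l==i],0)*1000,C[l==i][:,2].max())
E
python3 - <<'E'
from h import *
kside(); knobs()
E
```

```text
position: [0.5472, 0.0287, 0.2585]
eef_rot: [-2.758, 0.002, 1.377]
contact_force: [3.9, -1.2, 5.7]
grasp_force: 118.9
position: [0.5519, 0.0276, 0.2617]
eef_rot: [-2.617, 0.003, 1.377]
contact_force: [0.1, -0.8, -3.0]
grasp_force: 119.5
side [244.1618 273.0735] [240 268  10  11  68] [-89.739   45.7463] 0.06184098544621963
```

```bash
(python3 -m pendant "[[0,-10,-17,0,0,0],[0,-20,-35,0,0,0],[0,-35,-60,0,0,0],[0,-50,-86,0,0,0],[0,-65,-112,0,0,0],[0,-75,-130,0,0,0],[0,-80,-138,0,0,0],[0,-80,-138,0,0,0]]"; python3 -m pendant "[[0,0,0,0,0,0],[0,0,0,0,0,0]]")| grep -E "posi|_force"
python3 - <<'E'
from h import *
B=tool; s=st(); psi=np.radians(-26)
print(row(*pour(psi,30,(.03,.07))))
for n in('top','side'):
    p,d=manip.camera(n); C=cloud(n,d);h=cv2.cvtColor(p,cv2.COLOR_RGB2HSV); t=totray(C.reshape(-1,3)).reshape(480,640,2)
    m=(abs(t[...,0])<.25)&(abs(t[...,1])<.12)&(C[...,2]>.012)&(h[...,1]>150)&(h[...,0]<14)&(p[...,0].astype(int)-p[...,1]>50)
    k,l,q,c=cv2.connectedComponentsWithStats(m.astype(np.uint8))
    for i in range(1,k):
        if q[i,4]>20: print(n,c[i].round(),q[i],np.median(t[l==i],0)*1000,np.median(C[l==i][:,2]),np.median(h[l==i],0))
E
```

```text
position: [0.5518, 0.0281, 0.4233]
contact_force: [0.1, -0.7, -3.6]
grasp_force: 119.5
position: [0.5518, 0.0281, 0.4214]
contact_force: [0.2, -0.5, -2.6]
grasp_force: 119.5
t 32.85 p [0.5518 0.0281 0.4214] rpy [-2.6183  0.0024  1.3768] F [ 0.1507 -0.4656 -2.6057] T [ 0.0415 -0.508   0.0299] w 0.0165 g 119.4836962223053
[-372.3, 261.4, -97.6, 0.0, 7.6, 12.8]
side [231. 151.] [229 147   6   9  21] [-80.9106  66.3341] 0.2955136552051438 [ 12. 156. 143.]
side [245. 175.] [243 172   5   8  23] [-90.2751  -4.8111] 0.2819083751260877 [ 12. 158. 141.]
side [368. 227.] [356 210  29  33 439] [222.1688  50.3643] 0.04426846941855822 [  9. 156. 127.]
side [403. 245.] [399 239  12  11  68] [219.9574 -58.3491] 0.06077236083735443 [ 12. 182. 131.]
```

```bash
(python3 -m pendant "[[-17,12,-4,0,0,0],[-57,40,-15,0,1,2],[-103,73,-28,0,2,4],[-150,105,-40,0,3,5],[-200,140,-52,0,4,7],[-247,173,-65,0,5,8.5],[-290,204,-76,0,6,10],[-325,228,-85,0,7,11]]";python3 -m pendant "[[-22,16,-6,0,0,1],[-42,30,-11,0,1,2],[-47,33,-13,0,1,2],[-47,33,-13,0,1,2]]" )| grep -E "posi|rot|_force"
python3 - <<'E'
from h import *
print(manip.get_state()['joint_pos']); psi=np.radians(-26)
for th,l in((30,(.03,.07)),(15,(.03,.05)),(0,(.025,.03)),(-8,(.02,.024))): print(th,row(*pour(psi,th,l)))
q=pour(psi,-8,(.02,.024))
for th,l in((-15,(.02,.02)),(-22,(.018,.016)),(-30,(.018,.012)),(-36,(.018,.010))): print(th,row(*pour(psi,th,l),q))
print('tray:');knobs()
p,d=manip.camera('top'); C=cloud('top',d);h=cv2.cvtColor(p,cv2.COLOR_RGB2HSV)
m=(h[...,1]>150)&(h[...,0]<14)&(p[...,0].astype(int)-p[...,1]>50); m[:, :380]=0
k,l,q,c=cv2.connectedComponentsWithStats(m.astype(np.uint8))
for i in range(1,k):
    if q[i,4]>20: print(c[i].round(),q[i],np.median(C[l==i],0))
E
```

```text
position: [0.725, -0.3406, 0.3813]
eef_rot: [-2.618, -0.008, 1.147]
contact_force: [0.5, 1.0, -2.9]
grasp_force: 119.7
position: [0.7374, -0.3948, 0.3766]
eef_rot: [-2.618, -0.006, 1.11]
contact_force: [0.0, 0.2, -2.6]
grasp_force: 119.6
[-0.4913  0.8872  0.829  -0.0111  1.949  -0.0336]
30 [9.6, 8.4, -4.3, -0.0, -0.5, -0.2]
15 [9.3, -47.8, 6.6, -15.0, -0.5, -0.2]
0 [8.9, -107.7, 37.4, -30.0, -0.4, -0.3]
-8 [8.6, -142.3, 57.8, -38.0, -0.4, -0.3]
-15 [0.0, -31.2, -1.2, -7.0, -0.0, 0.0]
-22 [0.0, -64.8, 1.1, -14.0, 0.0, 0.0]
-30 [-0.0, -100.8, 8.1, -22.0, 0.0, -0.0]
-36 [0.0, -127.2, 15.6, -28.0, 0.0, -0.0]
tray:
[477. 194.] [466 181  25  24 176] [ 0.6707 -0.3311  0.1735]
[489. 208.] [482 200  17  16 171] [ 0.6483 -0.3667  0.1665]
[439. 236.] [432 230  13  13 128] [ 0.6045 -0.2896  0.0806]
[455. 241.] [449 236  15  11 103] [ 0.5914 -0.324   0.0768]
[446. 266.] [435 254  22  27 300] [ 0.541  -0.3023  0.0791]
[426. 262.] [421 256  11  13 100] [ 0.5487 -0.2603  0.0812]
```

```bash
(python3 -m pendant "[[8,-16,2,-5,0,0],[9,-32,4,-10,0,0],[9,-48,7,-15,0,0],[9,-68,17,-20,0,0],[9,-88,27,-25,0,0],[9,-108,37,-30,0,0],[9,-142,58,-38,-0.4,0],[9,-142,58,-38,-0.4,0]]"; python3 -m pendant "[[0,-31,-1,-7,0,0],[0,-65,1,-14,0,0],[0,-101,8,-22,0,0],[0,-127,15.5,-28,0,0],[0,-127,15.5,-28,0,0],[0,-127,15.5,-28,0,0],[0,-127,15.5,-28,0,0]]" )| grep -E "posi|rot|_force"
python3 - <<'E'
from h import *
s=st(); print(s['joint_pos']); psi=np.radians(-26)
print('res',row(*pour(psi,-36,(.018,.010))))
print(row(*pour(psi,-15,(.06,.09))))
E
```

```text
position: [0.6014, -0.3157, 0.3972]
eef_rot: [3.006, 0.001, 1.113]
contact_force: [0.2, 0.1, -2.9]
grasp_force: 119.7
position: [0.4962, -0.2648, 0.366]
eef_rot: [2.512, 0.001, 1.112]
contact_force: [-0.4, -0.4, -1.9]
grasp_force: 120.0
t 36.42 p [ 0.4962 -0.2648  0.366 ] rpy [2.5117 0.001  1.1122] F [-0.4308 -0.4311 -1.8741] T [ 0.1894  0.4673 -0.0164] w 0.0166 g 120.02557039260864
[-0.4999  0.1909  2.0389  0.0844  0.2832 -0.1151]
res [-1.6, -2.5, -0.0, 0.1, 0.2, -0.2]
[-1.1, 163.7, -2.7, 21.1, 0.2, -0.2]
```

```bash
(python3 -m pendant "[[0,20,-10,0,0,0],[0,60,-12,5,0,0],[0,100,-10,12,0,0],[0,140,-5,18,0,0],[-1,164,-3,21,0,0],[-1,164,-3,21,0,0]]")| grep -E "posi|rot|_force"
python3 - <<'E'
from h import *
st(); print(row(*tool([.5713,.3784,.16],np.radians(-11.4))))
E
```

```text
position: [0.6135, -0.324, 0.4648]
eef_rot: [2.877, 0.001, 1.112]
contact_force: [0.2, 0.2, -2.2]
grasp_force: 120.1
t 37.17 p [ 0.6135 -0.324   0.4648] rpy [2.8768 0.0012 1.1117] F [ 0.2368  0.1501 -2.1869] T [0.0806 0.2009 0.0121] w 0.0162 g 120.05813241004944
[611.0, -351.5, -37.5, 15.1, 2.0, -14.8]
```

```bash
(python3 -m pendant "[[45,-26,-3,4,0.5,-3],[95,-55,-6,8,1,-6],[145,-84,-9,12,2,-9],[195,-113,-12,15,2,-12],[245,-142,-15,15,2,-14.8],[295,-171,-18,15,2,-14.8],[345,-200,-21,15,2,-14.8],[395,-228,-24,15,2,-14.8]]")| grep -E "posi|rot|_force"
python3 - <<'E'
from h import *
st(); print(row(*tool([.5713,.3784,.16],np.radians(-11.4))))
E
```

```text
position: [0.5824, 0.1332, 0.4269]
eef_rot: [-3.141, -0.0, 1.372]
contact_force: [0.3, 0.4, -1.9]
grasp_force: 120.0
t 38.17 p [0.5824 0.1332 0.4269] rpy [-3.1412 -0.      1.3716] F [ 0.2707  0.4402 -1.9241] T [ 0.0184 -0.0786 -0.0303] w 0.0163 g 120.0145947933197
[238.2, -59.4, 18.7, -0.0, -0.0, -0.0]
```

```bash
(python3 -m pendant "[[50,-12,4,0,0,0],[100,-25,8,0,0,0],[150,-37,12,0,0,0],[200,-50,16,0,0,0],[230,-57,18,0,0,0],[238,-59.4,18.7,0,0,0],[238,-59.4,18.7,0,0,0]]")| grep -E "posi|rot|_force"
python3 - <<'E'
from sc import *
psi=np.radians(-11.4)
st(); print(row(*tool([.5713,.3784,.003],psi)))
print('tray:');knobs()
p,d=manip.camera('top'); C=cloud('top',d); c0=C.reshape(-1,3)
h=cv2.cvtColor(p,cv2.COLOR_RGB2HSV); m=(h[...,1]>150)&(h[...,0]<14)&(p[...,0].astype(int)-p[...,1]>50); m[:, :380]=0
dt=cv2.distanceTransform(m.astype(np.uint8),cv2.DIST_L2,5); k,l,q,c=cv2.connectedComponentsWithStats((dt>3.5).astype(np.uint8))
for i in range(1,k): print('bowl',c[i].round(),q[i,4],np.median(C[l==i],0))
c=c0[(np.hypot(c0[:,0]-.464,c0[:,1]-.2205)<.1)&(c0[:,2]>.04)&(c0[:,2]<.06)]; print('lid',len(c),c.mean(0))
L=scl()['top']; W=L[(L[:,4]<60)&(L[:,5]>90)]
b=W[(abs(W[:,2])<12)&(abs(W[:,1])<38)]; print(len(b),np.polyfit(b[:,1],b[:,2],1), W[:,:3].min(0),W[:,:3].max(0))
E
```

```text
position: [0.5719, 0.3762, 0.4082]
eef_rot: [-3.14, 0.001, 1.372]
contact_force: [-0.3, -0.3, -2.8]
grasp_force: 120.0
t 39.05 p [0.5719 0.3762 0.4082] rpy [-3.1404  0.0008  1.3723] F [-0.2786 -0.3257 -2.839 ] T [ 0.0175 -0.0345 -0.0083] w 0.0166 g 119.97910380363464
[2.1, -0.8, 157.0, -0.1, 0.0, 0.0]
tray:
bowl [438. 235.] 37 [ 0.6051 -0.2882  0.0829]
bowl [457. 239.] 43 [ 0.5959 -0.3286  0.0812]
bowl [449. 260.] 43 [ 0.5517 -0.3096  0.0796]
bowl [427. 261.] 12 [ 0.5507 -0.2605  0.0828]
bowl [438. 272.] 77 [ 0.5267 -0.2757  0.109 ]
bowl [458. 272.] 46 [ 0.526  -0.3197  0.1007]
lid 121 [0.4636 0.2206 0.0474]
1545 [ 0.003  -1.6204] [-58.9307 -45.2228  -6.6872] [ 56.4718  45.3933 106.6195]
```

Run:
```python
from h import *
Z=[];cc=None
for n in('top','side'):
    p,d=manip.camera(n); C=cloud(n,d); h=cv2.cvtColor(p,cv2.COLOR_RGB2HSV)
    r=np.hypot(C[...,0]-BW[0],C[...,1]-BW[1]); m=(r<.066)&(h[...,1]>120)&(h[...,0]<16)
    print(n,m.sum(),'max z',np.sort(C[m][:,2])[-8:], 'at', C[m][C[m][:,2].argmax()])
    P=C[m]; 
    if n=='top':
        g=np.full((14,14),0)
        for a in P:
            i=int((BW[0]+.07-a[0])/.01); j=int((BW[1]+.07-a[1])/.01); g[i,j]=max(g[i,j],a[2]*1000)
        print(g)
    rim=C[(r<.072)&(r>.064)&(abs(C[...,2]-.12)<.008)]; print('rim z',np.median(rim[:,2]))
```

```text
top 1128 max z [0.1122 0.1126 0.1126 0.1129 0.1131 0.1132 0.1134 0.1141] at [ 0.5251 -0.2709  0.1141]
[[  0   0   0   0   0   0   0   0   0   0   0   0   0   0]
 [  0   0   0   0  75  78  78   0   0   0   0   0   0   0]
 [  0   0   0   0  80  86  87  79  78  79  81  72   0   0]
 [  0   0   0   0  83  85  85  80  81  84  86  79   0   0]
 [  0   0   0   0  71  79  81   0  80  85  84  80   0   0]
 [  0   0   0   0   0   0   0   0  73  80  79   0   0   0]
 [  0   0   0   0   0   0   0  71  71   0   0   0   0   0]
 [  0   0  82  80  72   0  76  80  82  79   0   0   0   0]
 [  0  81  86  84  77   0  80  82  81  78   0   0   0   0]
 [  0  83 103 110 112 103  74  83  97  97  91   0   0   0]
 [  0   0 107 113 113 107  83 100 101 103 100   0   0   0]
 [  0   0 106 114 111 108  84  99 102 102 101   0   0   0]
 [  0   0   0 102 106 100  83  90  95  98  93   0   0   0]
 [  0   0   0   0   0   0   0   0   0   0   0   0   0   0]]
rim z 0.1179198710288335
side 669 max z [0.1145 0.1145 0.1145 0.1147 0.1148 0.1151 0.1159 0.1159] at [ 0.5304 -0.2742  0.1159]
rim z 0.1194853020167852
```

The bowl shows 6 knob tops, with a seventh probably underneath, and the tray is empty. One knob stands about 4 mm too high for the plug, and I'll settle it with the lid. First the scoop goes down on the mat.

```bash
(python3 -m pendant "[[1,-0.5,50,0,0,0],[2,-1,100,0,0,0],[2,-1,135,0,0,0],[2,-1,150,0,0,0],[2,-1,154,0,0,0],[2,-1,154,0,0,0]]"; python3 -m pendant "[[0,0,1,0,0,0],[0,0,1,0,0,0]]"; python3 -m pendant "[[0,0,1,0,0,0],[0,0,1,0,0,0]]";python3 -m pendant "[[0,0,1,0,0,0],[0,0,1,0,0,0]]";python3 -m pendant "[[0,0,0.7,0,0,0],[0,0,0.7,0,0,0]]")| grep -E "posi|contact_force"
```

```text
position: [0.5722, 0.3789, 0.2561]
contact_force: [-0.6, -0.3, -1.6]
position: [0.5718, 0.3789, 0.2548]
contact_force: [0.5, -0.3, -1.3]
position: [0.5718, 0.379, 0.2536]
contact_force: [-2.1, 0.6, 4.5]
position: [0.5717, 0.3791, 0.2535]
contact_force: [-4.6, -1.1, 12.8]
position: [0.5716, 0.3791, 0.2534]
contact_force: [-6.2, -0.6, 18.2]
```

```bash
(python3 -m pendant "[[0,0,-1,0,0,0],[0,0,-1,0,0,0],[0,0,-1,0,0,0],[0,0,-1,0,0,0],[0,0,-1,0,0,0],[0,0,-1,0,0,0]]" 1; python3 -m pendant "[[0,0,-30,0,0,0],[0,0,-70,0,0,0],[0,0,-110,0,0,0],[0,0,-110,0,0,0]]")| grep -E "posi|contact_force|width"
cat > chk.py <<'E'
from h import *
def chk():
    p,d=manip.camera('top'); c0=cloud('top',d).reshape(-1,3)
    for nm,xy,lo,hi in(('lid',(.464,.2205),.04,.06),('bar',(.5713,.3784),.095,.125)):
        c=c0[(np.hypot(c0[:,0]-xy[0],c0[:,1]-xy[1])<.09)&(c0[:,2]>lo)&(c0[:,2]<hi)]
        if len(c)>20: r=cv2.minAreaRect(c[:,:2].astype(np.float32)*1000); print(nm,len(c),r,np.median(c[:,2]))
        else: print(nm,'none')
    c=c0[(np.hypot(c0[:,0]-.4637,c0[:,1]-.2206)<.12)&(c0[:,2]>.008)&(c0[:,2]<.02)]; print('flange',len(c),cv2.minAreaRect(c[:,:2].astype(np.float32)*1000) if len(c)>20 else 0)
E
python3 - <<'E'
from chk import *
chk(); st()
T=R.from_euler('xyz',[np.pi,0,1.372]); print(row(np.array([.4637,.2206,.36]),T))
E
```

```text
position: [0.5716, 0.3787, 0.252]
contact_force: [0.8, -0.2, 0.6]
gripper_width: 0.0853
position: [0.5726, 0.3793, 0.3661]
contact_force: [0.1, -0.0, -0.0]
gripper_width: 0.0856
lid 120 ((463.54730224609375, 220.7848358154297), (24.106544494628906, 24.127283096313477), 22.77486228942871) 0.04753525960583166
bar 401 ((590.6401977539062, 362.9986267089844), (88.16053771972656, 18.15565299987793), 77.52306365966797) 0.11129661727893303
flange 3224 ((463.9125671386719, 220.79373168945312), (146.2540283203125, 145.30496215820312), 45.09671401977539)
t 42.4 p [0.572  0.3789 0.3638] rpy [ 3.1403 -0.0022  1.3717] F [-0.4687 -0.1178 -1.0751] T [-0.0152  0.0373  0.0043] w 0.0853 g 0.0
[-176.6, -74.9, 3.3, 0.1, -0.1, -0.0]
```

The scoop now stands 2–3 cm off its place at (0.591, 0.363), so it has been knocked. I'll regrip it and centre it again.

Run:
```python
from h import *
A=tool([.5906,.3630,.003],np.radians(-12.5)); print(row(*A)); Bt=tool([.5713,.3784,.003],np.radians(-11.4)); print(row(*Bt,A))
```

```text
[-12.1, 21.2, 112.6, 0.1, -0.1, 1.1]
[10.9, -22.2, -0.0, 0.0, 0.0, -1.1]
```

```bash
(python3 -m pendant "[[-12,21,10,0,0,1],[-12,21,50,0,0,1],[-12,21,90,0,0,1],[-12,21,108,0,0,1],[-12,21,112,0,0,1],[-12,21,112,0,0,1]]" 1; python3 -m pendant "[[0,0,0,0,0,0],[0,0,0,0,0,0],[0,0,0,0,0,0],[0,0,0,0,0,0],[0,0,0,0,0,0],[0,0,0,0,0,0],[0,0,0,0,0,0],[0,0,0,0,0,0]]" -1 80; python3 -m pendant "[[0,0,-4,0,0,0],[4,-8,-6,0,0,-1],[8,-16,-6,0,0,-1],[11,-22,-6,0,0,-1],[11,-22,-6,0,0,-1],[11,-22,-2,0,0,-1],[11,-22,-1,0,0,-1],[11,-22,-0.5,0,0,-1]]")| grep -E "posi|contact_force|width"; (python3 -m pendant "[[0,0,0,0,0,0],[0,0,0,0,0,0],[0,0,0,0,0,0],[0,0,0,0,0,0],[0,0,0,0,0,0],[0,0,0,0,0,0]]" 1; python3 -m pendant "[[0,0,-30,0,0,0],[0,0,-70,0,0,0],[0,0,-110,0,0,0],[0,0,-110,0,0,0]]")| grep -E "posi|contact_force|width"
python3 - <<'E'
from chk import *
chk(); st()
T=R.from_euler('xyz',[np.pi,0,1.372]); print(row(np.array([.4637,.2207,.30]),T))
E
```

```text
position: [0.5903, 0.3628, 0.2506]
contact_force: [0.2, 0.1, 0.2]
gripper_width: 0.0854
position: [0.5902, 0.363, 0.2509]
contact_force: [0.6, 0.1, 6.6]
gripper_width: 0.0169
position: [0.5707, 0.3781, 0.251]
contact_force: [-4.6, -2.1, 6.4]
gripper_width: 0.0169
position: [0.5707, 0.3783, 0.2506]
contact_force: [0.0, -0.4, -0.1]
gripper_width: 0.0855
position: [0.5717, 0.3789, 0.3646]
contact_force: [-1.2, 0.4, -0.3]
gripper_width: 0.0852
lid 122 ((463.44921875, 220.96624755859375), (23.665443420410156, 25.214244842529297), 3.3618879318237305) 0.04760296860904989
bar 405 ((567.9540405273438, 372.27398681640625), (88.0489730834961, 18.138635635375977), 78.66251373291016) 0.11121139508332656
flange 3234 ((463.9727478027344, 220.6068572998047), (146.24725341796875, 145.58148193359375), 44.04220199584961)
t 46.45 p [0.5711 0.3784 0.3623] rpy [ 3.1403 -0.0022  1.3717] F [-0.2479 -0.4003 -0.1098] T [-0.0207  0.0129  0.021 ] w 0.0856 g 0.0
[-176.0, -74.2, 61.8, 0.1, -0.1, -0.0]
```

The scoop stands about 7 mm from the mat's middle, which is good enough. Now the lid.

```bash
(python3 -m pendant "[[-40,-17,0,0,0,0],[-85,-36,0,0,0,0],[-130,-55,10,0,0,0],[-165,-70,30,0,0,0],[-176,-74,55,0,0,0],[-176,-74,62,0,0,0],[-176,-74,62,0,0,0]]" 1)| grep -E "posi|contact_force|width"
python3 - <<'E'
from h import *
T=R.from_euler('xyz',[np.pi,0,1.372]); print(row(np.array([.4637,.2207,.19]),T))
E
```

```text
position: [0.4637, 0.2207, 0.2982]
contact_force: [0.1, 0.9, -0.4]
gripper_width: 0.0853
[0.1, 0.2, 108.2, -0.1, 0.0, -0.0]
```

```bash
(python3 -m pendant "[[0,0,40,0,0,0],[0,0,80,0,0,0],[0,0,103,0,0,0],[0,0,108,0,0,0],[0,0,108,0,0,0]]" 1; python3 -m pendant "[[0,0,0,0,0,0],[0,0,0,0,0,0],[0,0,0,0,0,0],[0,0,0,0,0,0],[0,0,0,0,0,0],[0,0,0,0,0,0],[0,0,0,0,0,0]]" -1 80; python3 -m pendant "[[0,0,-30,0,0,0],[0,0,-70,0,0,0],[0,0,-120,0,0,0],[0,0,-170,0,0,0],[0,0,-200,0,0,0],[0,0,-200,0,0,0]]")| grep -E "posi|contact_force|width"
python3 - <<'E'
from h import *
s=st(); T=R.from_euler('xyz',[np.pi,0,1.372]); print(row(np.array([BW[0],BW[1],.38]),T))
E
```

```text
position: [0.4639, 0.2209, 0.1912]
contact_force: [-0.7, -0.2, 1.2]
gripper_width: 0.0852
position: [0.4635, 0.2205, 0.1914]
contact_force: [-0.7, -1.1, 9.2]
gripper_width: 0.0243
position: [0.4639, 0.2205, 0.3927]
contact_force: [0.6, 0.4, -2.4]
gripper_width: 0.0241
t 49.58 p [0.4639 0.2205 0.3927] rpy [ 3.1389 -0.0026  1.3716] F [ 0.5679  0.3811 -2.3971] T [-0.0455  0.0545 -0.0129] w 0.0241 g 78.71062874794006
[-490.9, 204.0, 12.0, 0.2, -0.1, -0.0]
```

```bash
(python3 -m pendant "[[-40,17,0,0,0,0],[-100,42,0,0,0,0],[-160,66,0,0,0,0],[-220,91,0,0,0,0],[-280,116,0,0,0,0],[-340,141,0,0,0,0],[-400,166,0,0,0,0],[-450,187,0,0,0,0]]"; python3 -m pendant "[[-30,12,0,0,0,0],[-41,17,5,0,0,0],[-41,17,10,0,0,0],[-41,17,10,0,0,0]]")| grep -E "posi|contact_force|width"
python3 - <<'E'
from h import *
s=st(); T=R.from_euler('xyz',[np.pi,0,1.372]); print(row(np.array([BW[0],BW[1],.33]),T))
for n in('top','side'):
    p,d=manip.camera(n); C=cloud(n,d).reshape(-1,3); q=s['position']
    h=cv2.cvtColor(p,cv2.COLOR_RGB2HSV).reshape(-1,3)
    m=(np.hypot(C[:,0]-q[0],C[:,1]-q[1])<.072)&(abs(C[:,2]-(q[2]-.1912+.013))<.02)&(h[:,1]<60); c=C[m]
    if len(c)>50: print(n,len(c),np.linalg.lstsq(np.c_[c[:,:2]-q[:2],np.ones(len(c))],c[:,2],rcond=None)[0], q[2]-.1912+.013)
E
```

```text
position: [0.556, -0.2535, 0.388]
contact_force: [1.1, 0.9, -2.5]
gripper_width: 0.024
position: [0.5647, -0.2936, 0.3791]
contact_force: [0.3, -0.3, -3.2]
gripper_width: 0.0238
t 51.08 p [ 0.5647 -0.2936  0.3791] rpy [-3.1381 -0.0011  1.3726] F [ 0.3472 -0.2996 -3.1609] T [-0.0311  0.0373  0.0262] w 0.0238 g 78.92165422439575
[-6.9, 3.7, 49.1, -0.2, -0.1, 0.0]
top 2512 [-0.005  -0.0109  0.1997] 0.2008702738129791
side 3725 [0.0019 0.0052 0.2032] 0.2008702738129791
```

Lid level within half a degree. Lowering it onto the bowl, watching the force.

```bash
(python3 -m pendant "[[-3,2,20,0,0,0],[-7,3.7,45,0,0,0],[-7,3.7,62,0,0,0],[-7,3.7,65,0,0,0],[-7,3.7,65,0,0,0]]"; for i in 1 2 3; do python3 -m pendant "[[0,0,1,0,0,0],[0,0,2,0,0,0],[0,0,2,0,0,0]]"; done)| grep -E "posi|rot|contact_force"
```

```text
position: [0.5674, -0.3026, 0.3156]
eef_rot: [-3.141, 0.0, 1.372]
contact_force: [-0.5, -1.2, -1.9]
position: [0.5673, -0.3027, 0.3138]
eef_rot: [-3.141, 0.0, 1.372]
contact_force: [0.5, 0.6, -1.7]
position: [0.5672, -0.3026, 0.3114]
eef_rot: [-3.14, -0.0, 1.372]
contact_force: [0.1, 0.1, -2.5]
position: [0.5672, -0.3027, 0.3094]
eef_rot: [-3.14, -0.0, 1.372]
contact_force: [0.5, -0.1, -1.6]
```

```bash
(for i in 1; do python3 -m pendant "[[0,0,1,0,0,0],[0,0,1.5,0,0,0],[0,0,1.5,0,0,0]]";python3 -m pendant "[[0,0,1,0,0,0],[0,0,1.5,0,0,0],[0,0,1.5,0,0,0]]";python3 -m pendant "[[0,0,1,0,0,0],[0,0,1.5,0,0,0],[0,0,1.5,0,0,0]]"; done)| grep -E "posi|rot|contact_force"
```

```text
position: [0.5672, -0.3027, 0.308]
eef_rot: [-3.141, 0.0, 1.372]
contact_force: [0.5, -0.2, -1.9]
position: [0.5672, -0.3027, 0.3064]
eef_rot: [-3.141, 0.0, 1.372]
contact_force: [-0.2, -0.6, -2.4]
position: [0.5672, -0.3026, 0.305]
eef_rot: [-3.141, 0.0, 1.372]
contact_force: [-0.1, -0.1, -1.6]
```

```bash
(for i in 1; do python3 -m pendant "[[0,0,1,0,0,0],[0,0,1,0,0,0]]";python3 -m pendant "[[0,0,1,0,0,0],[0,0,1,0,0,0]]";python3 -m pendant "[[0,0,1,0,0,0],[0,0,1,0,0,0]]"; done)| grep -E "posi|rot|contact_force"
```

```text
position: [0.5673, -0.3027, 0.3043]
eef_rot: [-3.141, 0.0, 1.372]
contact_force: [-0.3, 0.3, 0.7]
position: [0.5674, -0.3027, 0.3039]
eef_rot: [-3.141, 0.0, 1.372]
contact_force: [-0.9, 0.9, 7.4]
position: [0.5675, -0.3027, 0.3038]
eef_rot: [3.141, 0.0, 1.372]
contact_force: [-3.9, 2.8, 14.1]
```

```bash
cat > lidchk.py <<'E'
from h import *
for n in('top','side'):
    p,d=manip.camera(n); C=cloud(n,d).reshape(-1,3)
    h=cv2.cvtColor(p,cv2.COLOR_RGB2HSV).reshape(-1,3); r=np.hypot(C[:,0]-.567,C[:,1]+.302)
    m=(r<.071)&(r>.02)&(abs(C[:,2]-.124)<.012)&(h[:,1]<60); c=C[m]
    k=np.linalg.lstsq(np.c_[c[:,:2]-[.567,-.302],np.ones(len(c))],c[:,2],rcond=None)[0]; print(n,len(c),'tilt deg',np.degrees(k[:2]),'z',k[2])
E
python3 - <<'E'
from h import *
st()
E
python3 lidchk.py; python3 -m pendant "[[2,0,0,0,0,0],[2,2,0,0,0,0],[-2,2,0,0,0,0],[-2,-2,0,0,0,0],[2,-2,0,0,0,0],[0,0,0,0,0,0],[0,0,0,0,0,0]]" | grep -E "posi|contact_f"
python3 - <<'E'
from h import *
st()
E
python3 lidchk.py
```

```text
t 54.8 p [ 0.5675 -0.3027  0.3038] rpy [3.1413 0.0003 1.3716] F [-3.9301  2.8358 14.0957] T [ 0.5937  0.8944 -0.0043] w 0.024 g 80.48385500907898
top 1937 tilt deg [-0.1312  0.1869] z 0.12373109017522096
side 3481 tilt deg [1.3894 1.0244] z 0.12640815272744277
position: [0.568, -0.3025, 0.3037]
contact_force: [-0.8, 3.9, 10.8]
t 55.77 p [ 0.568  -0.3025  0.3037] rpy [ 3.14   -0.0004  1.3712] F [-0.7981  3.8747 10.8408] T [ 0.7882  0.2731 -0.1742] w 0.0234 g 80.07753252983093
top 1934 tilt deg [-0.0261  0.0121] z 0.12370227768784024
side 3533 tilt deg [1.6018 0.9188] z 0.1262182163879185
```

```bash
(python3 -m pendant "[[0,0,-1,0,0,0],[0,0,-1,0,0,0],[0,0,-1,0,0,0],[0,0,-1,0,0,0],[0,0,-1,0,0,0],[0,0,-1,0,0,0],[0,0,-1,0,0,0]]" 1; python3 -m pendant "[[0,0,-30,0,0,0],[0,0,-70,0,0,0],[0,0,-120,0,0,0],[0,0,-120,0,0,0]]")| grep -E "posi|contact_force|width"
python3 lidchk.py
python3 - <<'E'
from chk import *
chk()
p,d=manip.camera('top'); c=cloud('top',d).reshape(-1,3)
for nm,lo,hi in(('lidgrip',.145,.175),('flange',.12,.13)):
    k=c[(np.hypot(c[:,0]-.567,c[:,1]+.302)<.09)&(c[:,2]>lo)&(c[:,2]<hi)]; print(nm,len(k),cv2.minAreaRect(k[:,:2].astype(np.float32)*1000),np.median(k[:,2]))
k=c[(np.hypot(c[:,0]-.5435,c[:,1]+.4315)<.022)&(c[:,2]>.064)&(c[:,2]<.1)]; print('btn',len(k),k.mean(0),np.median(k[:,2]),np.percentile(k[:,2],[5,95]))
st()
E
```

```text
position: [0.5672, -0.3027, 0.303]
contact_force: [0.2, 0.3, 0.8]
gripper_width: 0.085
position: [0.5683, -0.3032, 0.4277]
contact_force: [0.4, -0.0, -1.5]
gripper_width: 0.0852
top 3244 tilt deg [-0.1762  0.2104] z 0.12372230930172856
side 3980 tilt deg [1.3423 0.8875] z 0.1262041934780741
lid none
bar 409 ((568.038330078125, 372.5987548828125), (88.94790649414062, 18.161880493164062), 78.82665252685547) 0.11115462978296209
flange 0 0
lidgrip 161 ((567.9840698242188, -299.36724853515625), (24.559261322021484, 25.439069747924805), 33.06617736816406) 0.1593470382105474
flange 3586 ((567.4278564453125, -296.2351379394531), (146.90908813476562, 140.9104461669922), 1.8748928308486938) 0.12380880462914173<stdin>:6: RuntimeWarning: Mean of empty slice.
  ret = um.true_divide(
  return _methods._mean(a, axis=axis, dtype=dtype,
  ret = ret.dtype.type(ret / rcount)
Traceback (most recent call last):
IndexError: index -1 is out of bounds for axis 0 with size 0
```

Run:
```python
from h import *
c=cloud('top',np.load('d0.npy')).reshape(-1,3)
k=c[(np.hypot(c[:,0]-.5435,c[:,1]+.4315)<.06)&(c[:,2]>.0)&(c[:,2]<.1)]; print(np.histogram(k[:,2],bins=np.arange(.054,.09,.002)))
z=k[:,2]; t=k[z>.066]; print(len(t),cv2.minAreaRect(t[:,:2].astype(np.float32)*1000),np.median(t[:,2]))
t=k[(z>np.median(t[:,2])-.0015)]; print(len(t),cv2.minAreaRect(t[:,:2].astype(np.float32)*1000),t.mean(0))
st()
```

```text
(array([ 92, 218, 271,  78,  19,   8,  26,  77,  79,  29,  13,  26,  77,
        73,  17,   1,   0]), array([0.054, 0.056, 0.058, 0.06 , 0.062, 0.064, 0.066, 0.068, 0.07 ,
       0.072, 0.074, 0.076, 0.078, 0.08 , 0.082, 0.084, 0.086, 0.088]))
418 ((544.8118896484375, -430.6707763671875), (48.001426696777344, 47.43781280517578), 88.4556655883789) 0.07389857952245998
229 ((545.4827270507812, -429.731201171875), (40.64200973510742, 40.806304931640625), 75.12086486816406) [ 0.5452 -0.4307  0.079 ]
t 57.45 p [ 0.5669 -0.3024  0.4216] rpy [-3.1386 -0.0006  1.3717] F [ 0.238   0.3975 -0.4393] T [0.0227 0.0248 0.05  ] w 0.0854 g 0.0
```

```bash
python3 -m pendant "[[0,0,0,0,0,0],[0,0,0,0,0,0],[0,0,0,0,0,0],[0,0,0,0,0,0],[0,0,0,0,0,0],[0,0,0,0,0,0],[0,0,0,0,0,0],[0,0,0,0,0,0]]" -1 30 | grep -E "width|posi"
python3 - <<'E'
from h import *
T=R.from_euler('xyz',[np.pi,0,1.372]); print(row(np.array([.545,-.4307,.29]),T))
E
```

```text
position: [0.5674, -0.3027, 0.423]
gripper_width: -0.0002
[-129.9, 3.5, 133.0, -0.0, 0.0, -0.0]
```

```bash
(python3 -m pendant "[[-50,1,0,0,0,0],[-100,2,0,0,0,0],[-130,3.5,20,0,0,0],[-130,3.5,70,0,0,0],[-130,3.5,115,0,0,0],[-130,3.5,133,0,0,0],[-130,3.5,133,0,0,0]]"; python3 -m pendant "[[0,0,15,0,0,0],[0,0,28,0,0,0],[0,0,32,0,0,0],[0,0,32,0,0,0]]";python3 -m pendant "[[0,0,2,0,0,0],[0,0,3,0,0,0],[0,0,3,0,0,0]]"; python3 -m pendant "[[0,0,1,0,0,0],[0,0,2,0,0,0],[0,0,2,0,0,0]]")| grep -E "posi|contact_force"
```

```text
position: [0.5449, -0.4306, 0.2893]
contact_force: [-0.6, 0.2, 1.2]
position: [0.5449, -0.4307, 0.2578]
contact_force: [-0.1, 0.3, -0.1]
position: [0.545, -0.4309, 0.2553]
contact_force: [-1.4, 1.2, 1.4]
position: [0.545, -0.4309, 0.2532]
contact_force: [0.5, -0.0, 2.5]
```

```bash
(python3 -m pendant "[[0,0,1.5,0,0,0],[0,0,3,0,0,0],[0,0,3,0,0,0]]"; python3 -m pendant "[[0,0,1,0,0,0],[0,0,1.5,0,0,0],[0,0,1.5,0,0,0]]";python3 -m pendant "[[0,0,1,0,0,0],[0,0,1.5,0,0,0],[0,0,1.5,0,0,0]]")| grep -E "posi|contact_force"
```

```text
position: [0.545, -0.4309, 0.2501]
contact_force: [0.7, -0.2, 4.7]
position: [0.545, -0.4309, 0.2494]
contact_force: [-1.2, 0.4, 9.8]
position: [0.545, -0.4309, 0.2492]
contact_force: [-5.2, 3.2, 20.7]
```

Fully down: the height stopped at 0.249 m while the force rose to 20 N. Retract, check and hand in.

```bash
(python3 -m pendant "[[0,0,-10,0,0,0],[0,0,-40,0,0,0],[0,0,-90,0,0,0],[0,0,-140,0,0,0],[100,-60,-160,0,0,0],[130,-120,-160,0,0,0],[130,-120,-160,0,0,0],[130,-120,-160,0,0,0]]")| grep -E "posi|contact_force"
python3 lidchk.py
python3 - <<'E'
from chk import *
chk(); knobs()
c=cloud('top',manip.camera('top')[1]).reshape(-1,3)
k=c[(np.hypot(c[:,0]-.545,c[:,1]+.4305)<.012)]; print('btn',len(k),np.median(k[:,2]) if len(k) else 0)
k=c[(np.hypot(c[:,0]-.567,c[:,1]+.302)<.09)&(c[:,2]>.145)&(c[:,2]<.175)]; print('lidgrip',len(k),k.mean(0))
st()
E
```

```text
position: [0.4508, -0.277, 0.4069]
contact_force: [0.7, 0.2, -0.5]
top 3479 tilt deg [-0.1464  0.114 ] z 0.12377260663781321
side 3978 tilt deg [1.3147 0.8807] z 0.12621686811394214
lid none
bar 409 ((567.9382934570312, 372.0831298828125), (88.14592742919922, 18.155630111694336), 78.73368072509766) 0.11128389432197805
flange 0 0
btn 97 0.08012589581848617
lidgrip 161 [ 0.5676 -0.2984  0.1582]
t 62.95 p [ 0.4538 -0.2804  0.4069] rpy [-3.1407  0.0001  1.3713] F [-0.1272 -0.2282 -0.3304] T [ 0.0207 -0.0095  0.0093] w 0.0001 g 0.0
```

```bash
python3 -c "
from bench import manip
print(manip.job_done())"
```

```text
the job is handed in; nothing more can be done
None
```

I handed the job in at about 63 s: the tray is empty and all 7 knobs should be in the bowl (6 counted directly, the seventh judged to be underneath), the scoop is about 7 mm off the mat's middle after I re-centred it following a knock, the lid is level on the rim, the start button was pressed fully down and sprang back, and I did not touch the kettle, cup or jar.

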